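# Pack the hanging hand fork under the cantilever tray

## Task

Lift the top tray of the metal garden box by its handle and swing it right over to its open side until it stops. Take the hand fork up and off its hook and lay it down flat in the free half of the compartment underneath, without dropping it (a flat tin already fills the other half), then lower the tray back until it is fully home on the box. Keep the little pot in the tray, and do not knock over the things standing around.

Things in the scene. Friction and masses are not known exactly. Their poses are not given: they have to be found in the camera images.
- box: Dark steel garden box, fixed: open-topped base 270 (its x) x 180 (y) x 50 mm high, walls and floor 5 mm, so the compartment is 260 x 170 mm, 45 mm deep. Origin: centre of the underside, on the bench. x runs along the long side, y towards the side the tray opens to.
- box_floor (a point): Centre of the compartment's floor, 5 mm above the bench, box axes. Hidden by the tray, a steel tin (200 x 60 x 38 mm high, 0.6 kg) lies along one long side, centred 50 mm from the middle line, and a flat rubber liner (200 x 60 x 4 mm) along the other. Which side (+y or -y) has the tin varies and is not reported: feel or look. The fork goes on the liner's side; on the tin it blocks the tray.
- tray_arm (a joint): Angle q of the tray's link bars, 0 closed, 2.18 rad open at its stop. The tray stays level; each of its points moves on a 135 mm circle in the box's y-z plane: from its closed place by 0.135*(sin(q-1.047)+0.866) m along +y and 0.135*(cos(q-1.047)-0.5) m up (open: 239 mm to +y, 10 mm down; 67 mm up on the way). Stiff: stays where it is left, needs 2 to 15 N at the handle.
- tray_handle (a point): Centre of the tray's handle: wooden bar 124 mm long (box x), 14 mm thick (y), 18 mm high, on two posts 110 mm apart over the middle of the aluminium tray (270 x 180 x 40 mm). Closed: tray floor 52 to 56 mm above the bench, rim 92, handle centre 138 mm. Space is free under the bar and on both sides. Axes as the box's.
- thumb_pot_rim (a point): Centre of the mouth of a little clay pot, 48 mm across and 42 mm high, standing loose in the tray near one end; it stays there.
- fork_grip (a point): Centre of the hand fork's wooden handle (loose, 100 to 170 g), hanging upright. z runs along the fork up to its loop, x towards the stand's post. Handle 75 mm long (z), 20 wide (y), 16 thick (x). Three steel tines end 127 mm below this point (34 mm wide in y); the loop (5 mm wire in the y-z plane, inside 40 high, 20 wide) tops out 82 mm above it. The hook passes through the loop along x.
- hook_dip (a point): Top of the hook wire at its low point, where the loop hangs, 60 mm in front (-x) of the stand's upright steel post (24 mm wide, 302 mm high, fixed). Axes are the stand's, x towards the post. The 7 mm wire runs out along -x; its tip, 15 mm further out, turns up 17 mm above the dip: raise the fork 20 to 27 mm, then draw it away along -x by 40 mm or more.
- pot_a: Clay pot, 90 mm across, 85 mm high, loose, upright; leave it standing. Origin at the centre of its underside.
- pot_b: Larger clay pot, 110 mm across, 100 mm high, loose, upright; leave it standing. Origin at the centre of its underside.
- spray: White plastic spray bottle with a push button, 72 mm across, 190 mm high, loose, upright; leave it standing. Origin at the centre of its underside.
- twine: Wooden spool, 64 mm across, 67 mm high, loose, upright; leave it standing. Origin at the centre of its underside.
There are look-alikes about, which are no part of the job. There is more than one size of the part that bears fork_grip; the job needs the middle-sized. What is shaped like the part that bears thumb_pot_rim but purple is not meant.

How it is judged:
On the way, in this order (a step that is already met when the one before it is completed fails the run):
1. the tray is swung right over, open (value of joint tray_arm above 1.9 rad), for 0.2 s.
2. the fork lies in the compartment, let go, with the tray still open (value of joint tray_arm above 1.6 rad and x of fork_grip in the frame of box between -0.125 and 0.125 m and y of fork_grip in the frame of box between -0.085 and 0.085 m and z of fork_grip in the frame of box below 0.035 m and contact force between the fingers and fork below 0.05 N), for 0.2 s.
At the end, for the whole second after the job is handed in: The tray is down on the box (link angle below 0.05 rad, about 6 mm), the fork lies at rest inside the compartment beneath it, flat within about 12 degrees and with its handle centre less than 35 mm above the bench, and the little pot is still in the tray (value of joint tray_arm below 0.05 rad and x of fork_grip in the frame of box between -0.125 and 0.125 m and y of fork_grip in the frame of box between -0.085 and 0.085 m and z of fork_grip in the frame of box below 0.035 m and angle between fork_grip's own z axis and vertical between 1.35 and 1.79 rad and linear speed of fork below 0.03 m/s and x of thumb_pot_rim in the frame of tray_handle between -0.135 and 0.135 m and y of thumb_pot_rim in the frame of tray_handle between -0.09 and 0.09 m and z of thumb_pot_rim in the frame of tray_handle between -0.085 and 0 m); the robot touches nothing.
It fails at once if a pot, the spray bottle or the spool is knocked over (angle between any of pot_a, pot_b, spray, twine's own z axis and vertical above 0.6 rad).
It fails at once if the fork is dropped (moves faster than 0.9 m/s while not held) (linear speed of fork above 0.9 m/s and contact force between the fingers and fork below 0.01 N).
It also fails if it takes over 72 s, if anything falls off the work surface, if the arm or the gripper's body presses on something with over 40 N, if the wrist force passes 120 N, or if a joint passes its speed limit or range.

## Robot

A 6-joint arm with a two-finger parallel gripper is mounted at the origin on the work surface. World frame = base frame: x ahead of the robot, y to its left, z up, the work surface at z = 0. Lengths are in m, angles in rad, forces in N, time in s.
With the tool pointing down it reaches from about 0.35 to 0.975 m from the base axis. Payload 4.9 kg.
Tool frame: the origin (TCP) lies at the very end of the fingers, on their centre line; the grasp point (between the pads) lies 19 mm behind it; x points along the fingers, z is the direction in which the jaws open and shut, and the axes are right-handed (so a half turn about x gives the same grasp; the last joint's range is limited). The gripper opens to 85 mm and grips with 20 to 120 N. Pads are 22 mm wide; open, the fingers measure 114 mm over their backs; the gripper's body (76 mm by 85 mm) begins 54 mm behind the grasp point. The pads swing forward as they close: fully open they stand 13 mm farther back than shut.
Start: joints at [1.004, 0.053, 1.613, -0, 1.476, -0.119], TCP at [0.271, 0.563, 0.231] pointing down, gripper open.
Joint ranges: [-3.01, 3.01], [-1.01, 2.22], [0.06, 2.58], [-1.02, 4.17], [0.09, 2.62], [-3.14, 3.14]. Speed limits (rad/s): [2.57, 2.57, 3.14, 3.14, 3.14, 3.14].

## Interface

Orientations are given as a unit quaternion [w, x, y, z].
In Python, from plant import manip, viewer gives the robot as it stands.
- The arm moves only by the shell command python3 -m inch 'ROWS'. ROWS is JSON, a list of rows, each an object with "fingers": the opening, from -1 (shut) to 1 (fully open), so that 0 is half open; "delta_pos": the shift along the tool's x, y, z in cm, a list of three; "twist": the turn, a rotation vector about the tool's x, y, z in degrees, a list of three. A call has 1 to 5 rows; each row shifts and turns the commanded pose from where the row before left it, along the tool's axes as they then stand; what a row does not reach is not made up. A row lasts 1/8 s, in which the tool goes at most 62.5 mm and 10.7 degrees, less where a joint would pass 70% of its speed; a pose out of reach is approached as far as the arm can. A call is refused whole if a number of a shift passes 6.25 or a number of a turn 10.7, either way. A call with a gripper value outside its range is refused whole. The fingers move at their own pace and stop on an object; the grip force is fixed at half the most. Time passes only in rows, so rows that do not move let the fingers close. It gives the time, the measured TCP pose, the force and the opening at its end, in the units of the state.
- manip.state(): the state, without advancing time (a new reading comes with each control period).
- viewer.grab_frame(name): name is "side" or "top"; returns a dict with "pixels" (384x512x3 uint8, blue, green, red), "range_z" (384x512 float32, m along the optical axis (not along the pixel's ray), 0 where there is no reading), "K" (3x3 intrinsics, pixels), "pose" (4x4, takes a point from camera to world coordinates). Camera axes: x right, y down, z forward; pixel columns grow to the right and rows downward; lengths in m; the calibration is good to about 2 mm. A picture is of the moment at which its call begins.
- manip.job_done(): hands the job in, once; it reports no verdict.
The state is a dict: "time": time; "joint_pos": joint angles; "joint_vel": joint speeds; "joint_efforts": joint torques, N m; "tool_pos": TCP position; "tool_rot": TCP orientation; "contact_force": force on the tool from outside, world axes, zero at the start; "ft_torque": the same for the moment, N m; "gripper_width": opening from 0.0 (shut) to 1.0 (fully open).
Only numpy, scipy, OpenCV 4.12 (cv2) and the standard library are available. Lean on these libraries where they do the work, as an engineer would, in place of code of your own. Each camera call takes 0.05 s, during which the arm holds its last target.

## Working session

There is one attempt and no reset: what is moved stays moved. The work goes in short steps, Python scripts to look and compute and a shell command to move; the robot and the scene stay as the last step left them, time stands still between calls to the robot, and variables do not carry over. Pictures are saved under pics/ and viewed, and the job is handed in when it is done.

```bash
ls; mkdir -p pics
cat > h.py <<'E'
import numpy as np,cv2
from plant import manip,viewer
def grab(n,tag):
    f=viewer.grab_frame(n); cv2.imwrite(f'pics/{tag}.png',f['pixels']); np.savez(f'/tmp/{tag}.npz',**f); return f
def load(tag): return np.load(f'/tmp/{tag}.npz')
def pt(f,u,v,z=None):
    K=f['K'];P=f['pose'];d=np.array([(u-K[0,2])/K[0,0],(v-K[1,2])/K[1,1],1.])
    if z is None: s=float(f['range_z'][int(round(v)),int(round(u))]); return P[:3,:3]@(d*s)+P[:3,3]
    r=P[:3,:3]@d; s=(z-P[2,3])/r[2]; return P[:3,3]+r*s
def cloud(f):
    K=f['K'];P=f['pose'];z=f['range_z'];v,u=np.indices(z.shape)
    c=np.stack([(u-K[0,2])/K[0,0]*z,(v-K[1,2])/K[1,1]*z,z],-1)
    w=c@P[:3,:3].T+P[:3,3]; w[z==0]=np.nan; return w
E
python3 - <<'E'
from h import *
for n in ['side','top']:
    f=grab(n,n+'0'); print(n,f['K'].round(1).tolist(),f['pose'].round(3).tolist())
print(manip.state())
E
```

```text
pics
side [[364.7, 0.0, 259.5], [0.0, 364.7, 185.5], [0.0, 0.0, 1.0]] [[0.771, -0.47, 0.431, 0.246], [-0.637, -0.565, 0.524, -0.443], [-0.003, -0.678, -0.735, 0.858], [0.0, 0.0, 0.0, 1.0]]
top [[442.2, 0.0, 255.3], [0.0, 442.2, 192.4], [0.0, 0.0, 1.0]] [[-0.028, -0.984, 0.177, 0.383], [-0.999, 0.031, 0.011, 0.04], [-0.016, -0.177, -0.984, 1.517], [0.0, 0.0, 0.0, 1.0]]
{'time': 0.1, 'joint_pos': array([ 1.00401319e+00,  5.33063750e-02,  1.61415468e+00, -3.11552966e-05,
        1.47598387e+00, -1.19023392e-01]), 'joint_vel': array([ 0.00165606, -0.00081996, -0.00351942, -0.00014712, -0.00089072,
       -0.0019972 ]), 'joint_efforts': array([ 8.39640711e-05, -3.94899917e+01, -3.71363854e+01, -1.14171733e-04,
        3.93843060e-03,  7.46400872e-06]), 'tool_pos': array([0.27031029, 0.56290199, 0.23017752]), 'tool_rot': array([ 0.59794094, -0.37680559,  0.59911515,  0.37622495]), 'contact_force': array([1.29311358, 0.04059016, 0.19049433]), 'ft_torque': array([ 0.08285017,  0.03131647, -0.02797488]), 'gripper_width': 0.9999430244081244}
```

View pics/side0.png

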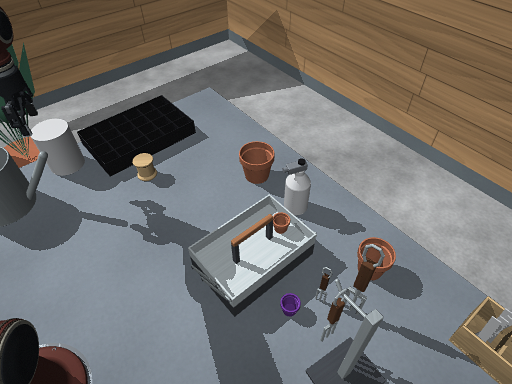

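View pics/top0.png

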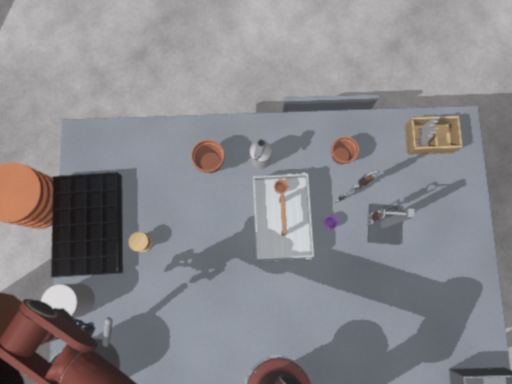

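Side: tray at (250,250), the stand's post at (360,340), forks around (325..375, 250..320), the little clay pot at (281,222) and a purple one at (290,304) outside. I'll enlarge both.

Run:
```python
from h import *
a=load('side0')['pixels'][170:384,180:420];cv2.imwrite('pics/side0c.png',cv2.resize(a,None,fx=3,fy=2.8,interpolation=2)[:600,:])
b=load('top0')['pixels'][130:270,240:430];cv2.imwrite('pics/top0c.png',cv2.resize(b,None,fx=4,fy=4,interpolation=2))
```

```text
(no output)
```

View pics/side0c.png

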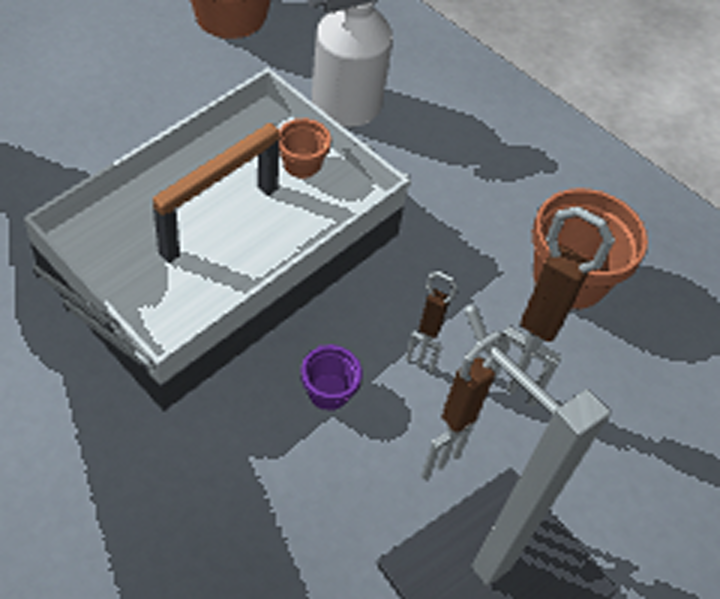

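View pics/top0c.png

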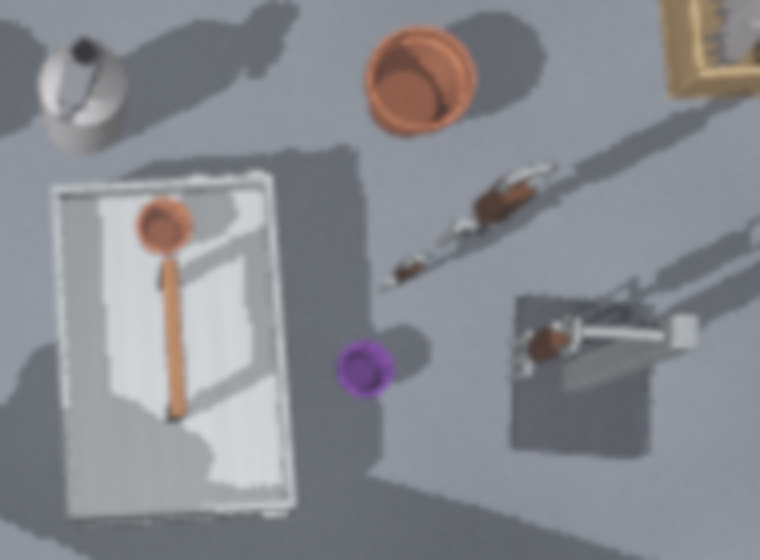

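Run:
```python
from h import *
s=load('side0');t=load('top0');w=cloud(s);wt=cloud(t)
a=s['pixels'][235:310,180:250];cv2.imwrite('pics/link.png',cv2.resize(a,None,fx=8,fy=8,interpolation=2))
def show(n,u,v,ww): print(n,ww[v,u].round(3))
for n,u,v in [('tray corner fl',232,298),('pottop',281,218),('post top',374,318)]: show(n,u,v,w)
# wood handle top view & side view by colour + height
for nm,f,ww in (('side',s,w),('top',t,wt)):
    hsv=cv2.cvtColor(f['pixels'],cv2.COLOR_BGR2HSV)
    m=(hsv[...,0]<18)&(hsv[...,1]>90)&(ww[...,2]>0.125)&(ww[...,2]<0.165)
    m&=(abs(ww[...,0]-0.5)<0.25)&(ww[...,1]>-0.2)&(ww[...,1]<0.1)
    p=ww[m];print(nm,'handle',len(p),np.nanmin(p,0).round(3),np.nanmax(p,0).round(3),np.nanmedian(p,0).round(3))
    if len(p)>10:
        q=p[p[:,2]>0.143];c=q[:,:2].mean(0);_,_,vv=np.linalg.svd(q[:,:2]-c);print(c.round(3),vv[0].round(3))
    # rim
    m=(ww[...,2]>0.084)&(ww[...,2]<0.1)&(hsv[...,1]<60)&(ww[...,0]>0.25)&(ww[...,0]<.8)&(ww[...,1]>-.25)&(ww[...,1]<.13)
    q=ww[m][:,:2].astype(np.float32);print('rimrect',len(q),cv2.minAreaRect(q))
```

```text
tray corner fl [ 0.43  -0.121  0.091]
pottop [ 0.67  -0.018  0.081]
post top [ 0.53  -0.376  0.301]
side handle 346 [ 0.498 -0.04   0.131] [ 0.621 -0.025  0.151] [ 0.556 -0.036  0.146]
[ 0.558 -0.033] [-1.    -0.017]
rimrect 1119 ((0.6088212132453918, -0.08469220995903015), (0.29440900683403015, 0.376495361328125), 89.37712097167969)
top handle 91 [ 0.499 -0.034  0.14 ] [ 0.619 -0.024  0.156] [ 0.558 -0.029  0.148]
[ 0.557 -0.029] [-1.    -0.018]
rimrect 464 ((0.5991710424423218, -0.08160875737667084), (0.35655251145362854, 0.28911346197128296), 2.2419533729553223)
```

View pics/link.png

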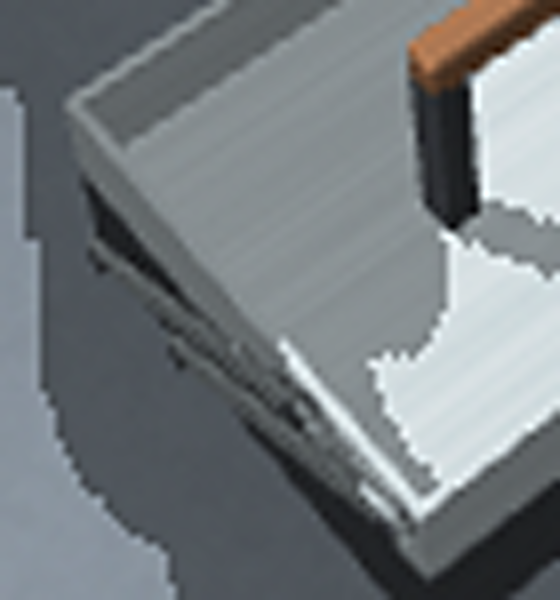

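Run:
```python
from h import *
s=load('side0');t=load('top0');w=cloud(s);wt=cloud(t)
for X,Y in [(97,257),(180,352),(300,410),(395,520)]: print((X,Y),w[235+Y//8,180+X//8].round(3))
# tray side wall lines: rim points of long walls
for nm,f,ww in (('side',s,w),('top',t,wt)):
    hsv=cv2.cvtColor(f['pixels'],cv2.COLOR_BGR2HSV)
    m=(hsv[...,0]<18)&(hsv[...,1]>90)&(ww[...,2]>0.03)&(ww[...,1]<-.12)&(ww[...,1]>-.5)&(ww[...,0]<.75)&(ww[...,0]>.3)
    n,l,st,c=cv2.connectedComponentsWithStats(m.astype(np.uint8))
    for i in range(1,n):
        if st[i,4]>8:
            p=ww[l==i];print(nm,st[i].tolist(),c[i].round(0),np.nanmin(p,0).round(3),np.nanmedian(p,0).round(3),np.nanmax(p,0).round(3))
    m=(ww[...,2]>0.31)|((ww[...,2]>0.2)&(ww[...,1]<-.22)&(ww[...,0]>.3)&(ww[...,0]<.75)&(ww[...,1]>-.5))
    p=ww[(ww[...,2]>0.2)&(ww[...,1]<-.2)&(ww[...,0]>.3)&(ww[...,0]<.75)&(ww[...,1]>-.5)]
    print(nm,'high',len(p),p.min(0),p.max(0))
    q=p[p[:,2]>.29];print('post',len(q),q.min(0).round(3),q.max(0).round(3),np.median(q,0).round(3))
    q=p[(p[:,2]<.285)];
    for a in q[::max(1,len(q)//30)]: print(a.round(3),end=' ')
a=s['pixels'][240:350,310:390];cv2.imwrite('pics/forks.png',cv2.resize(a,None,fx=5,fy=5,interpolation=2))
```

```text
(97, 257) [0.419 0.045 0.019]
(180, 352) [ 0.42  -0.001  0.02 ]
(300, 410) [ 0.422 -0.074  0.089]
(395, 520) [ 0.423 -0.119  0.088]
side [354, 250, 27, 42, 489] [365. 272.] [ 0.643 -0.305  0.035] [ 0.648 -0.289  0.175] [ 0.75  -0.218  0.229]
side [320, 274, 9, 16, 93] [324. 282.] [ 0.607 -0.234  0.069] [ 0.61  -0.228  0.106] [ 0.619 -0.219  0.126]
side [328, 298, 17, 26, 233] [336. 311.] [ 0.529 -0.317  0.162] [ 0.531 -0.313  0.209] [ 0.548 -0.301  0.234]
side high 1345 [ 0.51885379 -0.3850441   0.20014923] [ 0.66550289 -0.27021064  0.30420617]
post 220 [ 0.519 -0.385  0.291] [ 0.545 -0.365  0.304] [ 0.529 -0.376  0.301]
[ 0.653 -0.276  0.272] [ 0.651 -0.285  0.274] [ 0.659 -0.3    0.275] [ 0.658 -0.305  0.263] [ 0.658 -0.303  0.246] [ 0.652 -0.284  0.217] [ 0.646 -0.284  0.216] [ 0.645 -0.28   0.205] [ 0.646 -0.289  0.208] [ 0.646 -0.3    0.211] [ 0.539 -0.302  0.276] [ 0.536 -0.308  0.275] [ 0.542 -0.318  0.272] [ 0.541 -0.325  0.272] [ 0.525 -0.309  0.257] [ 0.526 -0.308  0.246] [ 0.531 -0.301  0.218] [ 0.536 -0.342  0.277] [ 0.534 -0.344  0.276] [ 0.546 -0.317  0.203] [ 0.535 -0.
[... 630 characters left out ...]
0.285  0.276] [ 0.655 -0.284  0.28 ] [ 0.652 -0.279  0.277] [ 0.653 -0.27   0.263] [ 0.657 -0.306  0.239] [ 0.657 -0.297  0.228] [ 0.655 -0.292  0.223] [ 0.652 -0.292  0.222] [ 0.649 -0.292  0.221] [ 0.647 -0.293  0.217] [ 0.644 -0.281  0.203] [ 0.55  -0.309  0.24 ] [ 0.542 -0.31   0.275] [ 0.539 -0.297  0.282] [ 0.539 -0.327  0.275] [ 0.537 -0.356  0.279] [ 0.542 -0.307  0.233] [ 0.536 -0.324  0.275] [ 0.535 -0.35   0.279] [ 0.539 -0.307  0.231] [ 0.532 -0.354  0.277] [ 0.537 -0.308  0.229] [ 0.532 -0.366  0.256] [ 0.533 -0.313  0.23 ] [ 0.527 -0.365  0.267] [ 0.526 -0.305  0.267] [ 0.53 -0.3   0.21] [ 0.526 -0.364  0.232] [ 0.52  -0.378  0.276] [ 0.519 -0.375  0.258] [ 0.519 -0.377  0.234]
```

View pics/forks.png

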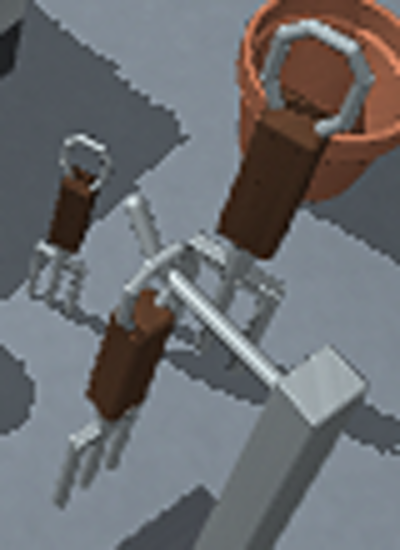

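The forks in the side view are small at (324,282), large at (365,272) and one on the hook at (336,311). The hooked fork's handle spans z 0.162–0.234, which matches the 75 mm given, it hangs on the post's hook, and it is the middle size, so it is the one meant. The little pot meant is the terracotta one at (281,222) in the tray, not the purple one outside at (290,304). The link bars run from low at y=+0.045 to high at y=-0.12, so the tray opens towards world +y.

Next I work out the move to the handle.

```bash
cat >> h.py <<'E'
from scipy.spatial.transform import Rotation as R
def tool():
    s=manip.state();q=s['tool_rot'];r=R.from_quat([q[1],q[2],q[3],q[0]]);return s,np.array(s['tool_pos']),r
def plan(target,Xdir,Zdir,p=None,r=None):
    if p is None: _,p,r=tool()
    X=np.array(Xdir,float);X/=np.linalg.norm(X);Z=np.array(Zdir,float);Z-=X*(X@Z);Z/=np.linalg.norm(Z)
    best=None
    for s in (1,-1):
        T=R.from_matrix(np.stack([X,np.cross(s*Z,X),s*Z],1));rv=np.degrees((r.inv()*T).as_rotvec())
        if best is None or np.linalg.norm(rv)<np.linalg.norm(best[1]): best=(T,rv)
    T,rv=best
    print('rotvec tool deg',rv.round(2),'| shift cm in current tool',(r.inv().apply(np.array(target)-p)*100).round(2),'| in target tool',(T.inv().apply(np.array(target)-p)*100).round(2))
def st():
    s,p,r=tool();m=r.as_matrix();print('t',round(s['time'],2),'p',p.round(4),'X',m[:,0].round(3),'Z',m[:,2].round(3),'j',np.round(s['joint_pos'],3),'F',np.round(s['contact_force'],1),'g',round(s['gripper_width'],3))
E
python3 - <<'E'
from h import *
st();plan([0.557,-0.031,0.20],[0,0,-1],[-0.018,1,0])
t=load('top0');s=load('side0')
for u,v,z in [(208,157,.1),(261,151,.1),(140,242,.067),(345,150,.085)]: print(pt(t,u,v,z).round(3))
E
```

```text
t 0.1 p [0.2703 0.5629 0.2302] X [-0.001 -0.002 -1.   ] Z [ 0.433  0.901 -0.002] j [ 1.004  0.053  1.614 -0.     1.476 -0.119] F [1.3 0.  0.2] g 1.0
rotvec tool deg [-26.69  -0.1   -0.04] | shift cm in current tool [  3.08 -51.56 -41.12] | in target tool [  3.02 -27.6  -59.9 ]
[0.762 0.209 0.1  ]
[0.777 0.033 0.1  ]
[0.491 0.439 0.067]
[ 0.775 -0.247  0.085]
```

```bash
python3 -m inch '[{"fingers":1,"delta_pos":[0,0,0],"twist":[-9,0,0]},{"fingers":1,"delta_pos":[0,0,0],"twist":[-9,0,0]},{"fingers":1,"delta_pos":[0,0,0],"twist":[-8.7,0,0]},{"fingers":1,"delta_pos":[0,-2.5,-5.4],"twist":[0,0,0]},{"fingers":1,"delta_pos":[0,-2.5,-5.4],"twist":[0,0,0]}]'; python3 -c "
from h import *
st();plan([0.557,-0.031,0.20],[0,0,-1],[-0.018,1,0])"
```

```text
time: 0.72
tool_pos: [0.3226, 0.4551, 0.2305]
tool_rot: [-0.495, 0.505, -0.495, -0.505]
contact_force: [1.2, -0.2, -0.0]
gripper_width: 0.997
t 0.72 p [0.3226 0.4551 0.2305] X [-0.001 -0.001 -1.   ] Z [-0.02   1.    -0.001] j [ 0.821 -0.106  1.77  -0.     1.479 -0.77 ] F [ 1.2 -0.2 -0. ] g 0.997
rotvec tool deg [ 0.11 -0.06 -0.03] | shift cm in current tool [  3.09 -22.47 -49.06] | in target tool [  3.05 -22.56 -49.02]
```

```bash
python3 -m inch '[{"fingers":1,"delta_pos":[0,-2.5,-5.4],"twist":[0,0,0]},{"fingers":1,"delta_pos":[0,-2.5,-5.4],"twist":[0,0,0]},{"fingers":1,"delta_pos":[0,-2.5,-5.4],"twist":[0,0,0]},{"fingers":1,"delta_pos":[0,-2.5,-5.4],"twist":[0,0,0]},{"fingers":1,"delta_pos":[0,-2.5,-5.4],"twist":[0,0,0]}]';python3 -m inch '[{"fingers":1,"delta_pos":[0,-2.5,-5.4],"twist":[0,0,0]},{"fingers":1,"delta_pos":[0,-2.5,-5.4],"twist":[0,0,0]},{"fingers":1,"delta_pos":[0,-2.5,-5.4],"twist":[0,0,0]},{"fingers":1,"delta_pos":[0,-2.5,-5.4],"twist":[0,0,0]},{"fingers":1,"delta_pos":[0,0,0],"twist":[0,8,0]}]'; python3 -c "
from h import *
st();plan([0.557,-0.031,0.119],[0,0,-1],[-0.018,1,0])"
```

```text
time: 1.35
tool_pos: [0.4527, 0.1868, 0.231]
tool_rot: [0.495, -0.505, 0.495, 0.505]
contact_force: [0.3, -0.2, 0.6]
gripper_width: 1.007
time: 1.98
tool_pos: [0.5572, -0.0328, 0.2308]
tool_rot: [-0.461, 0.536, -0.533, -0.464]
contact_force: [-0.2, 1.4, 0.6]
gripper_width: 0.998
t 1.98 p [ 0.5572 -0.0328  0.2308] X [ 0.    -0.144 -0.99 ] Z [-0.006  0.99  -0.144] j [-0.12  -0.107  1.775 -0.144  1.457 -1.683] F [-0.2  1.4  0.6] g 0.998
rotvec tool deg [-0.66 -8.26 -0.08] | shift cm in current tool [1.104e+01 1.000e-02 1.790e+00] | in target tool [11.18  0.02  0.18]
```

```bash
python3 -m inch '[{"fingers":1,"delta_pos":[0,0,0],"twist":[0,-8.2,0]},{"fingers":1,"delta_pos":[3.5,0,0.1],"twist":[0,0,0]},{"fingers":1,"delta_pos":[3.5,0,0.1],"twist":[0,0,0]},{"fingers":1,"delta_pos":[3.0,0,0],"twist":[0,0,0]},{"fingers":1,"delta_pos":[1.2,0,0],"twist":[0,0,0]}]';python3 -m inch '[{"fingers":-0.2,"delta_pos":[0,0,0],"twist":[0,0,0]},{"fingers":-0.6,"delta_pos":[0,0,0],"twist":[0,0,0]},{"fingers":-1,"delta_pos":[0,0,0],"twist":[0,0,0]},{"fingers":-1,"delta_pos":[0,0,0],"twist":[0,0,0]},{"fingers":-1,"delta_pos":[0,0,0],"twist":[0,0,0]}]'; python3 -c "
from h import *
st();grab('side','side1')
q=np.linspace(0,2.18,27);y=13.5*(np.sin(q-1.047)+.866);z=13.5*(np.cos(q-1.047)-.5)
print(np.round(np.stack([-np.diff(z),np.diff(y)],1),1).tolist())"
```

```text
time: 2.6
tool_pos: [0.5546, -0.0229, 0.1165]
tool_rot: [0.495, -0.502, 0.495, 0.507]
contact_force: [0.0, -0.9, 1.1]
gripper_width: 1.004
time: 3.22
tool_pos: [0.5575, -0.0305, 0.1223]
tool_rot: [-0.493, 0.508, -0.498, -0.501]
contact_force: [-3.0, -23.5, 5.1]
gripper_width: 0.155
t 3.23 p [ 0.5575 -0.0305  0.1223] X [ 0.003 -0.013 -1.   ] Z [-0.018  1.    -0.013] j [-0.182 -0.015  1.869 -0.012  1.282 -1.767] F [ -3.  -23.5   5.1] g 0.155
[[-1.0, 0.6], [-0.9, 0.7], [-0.8, 0.8], [-0.8, 0.8], [-0.7, 0.9], [-0.6, 0.9], [-0.5, 1.0], [-0.5, 1.0], [-0.4, 1.1], [-0.3, 1.1], [-0.2, 1.1], [-0.1, 1.1], [0.0, 1.1], [0.1, 1.1], [0.2, 1.1], [0.3, 1.1], [0.4, 1.1], [0.5, 1.0], [0.5, 1.0], [0.6, 0.9], [0.7, 0.9], [0.8, 0.8], [0.8, 0.8], [0.9, 0.7], [1.0, 0.6], [1.0, 0.5]]
```

View pics/side1.png

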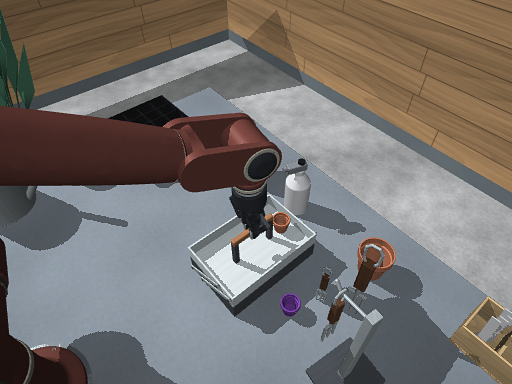

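The handle is gripped at opening 0.155 (13 mm). Swinging the tray along the arc, tool -x being up and +z being +y.

```bash
python3 -m inch '[{"fingers":-1,"delta_pos":[-1.0,0,0.2],"twist":[0,0,0]},{"fingers":-1,"delta_pos":[-0.9,0,0.4],"twist":[0,0,0]},{"fingers":-1,"delta_pos":[-0.8,0,0.7],"twist":[0,0,0]},{"fingers":-1,"delta_pos":[-0.8,0,0.8],"twist":[0,0,0]},{"fingers":-1,"delta_pos":[-0.7,0,0.9],"twist":[0,0,0]}]';python3 -m inch '[{"fingers":-1,"delta_pos":[-0.6,0,0.9],"twist":[0,0,0]},{"fingers":-1,"delta_pos":[-0.5,0,1.0],"twist":[0,0,0]},{"fingers":-1,"delta_pos":[-0.5,0,1.0],"twist":[0,0,0]},{"fingers":-1,"delta_pos":[-0.4,0,1.1],"twist":[0,0,0]},{"fingers":-1,"delta_pos":[-0.3,0,1.1],"twist":[0,0,0]}]'; python3 -c "
from h import *
st()"
```

```text
time: 3.9
tool_pos: [0.5567, 0.0042, 0.1618]
tool_rot: [-0.496, 0.506, -0.496, -0.503]
contact_force: [3.5, -8.1, -4.9]
gripper_width: 0.156
time: 4.53
tool_pos: [0.5557, 0.0553, 0.1857]
tool_rot: [-0.496, 0.506, -0.496, -0.503]
contact_force: [1.4, -7.5, -2.1]
gripper_width: 0.152
t 4.53 p [0.5557 0.0553 0.1857] X [ 0.002 -0.002 -1.   ] Z [-0.018  1.    -0.002] j [-0.033 -0.075  1.817 -0.002  1.397 -1.621] F [ 1.4 -7.5 -2.1] g 0.152
```

```bash
python3 -m inch '[{"fingers":-1,"delta_pos":[-0.2,0,1.1],"twist":[0,0,0]},{"fingers":-1,"delta_pos":[-0.1,0,1.1],"twist":[0,0,0]},{"fingers":-1,"delta_pos":[0,0,1.1],"twist":[0,0,0]},{"fingers":-1,"delta_pos":[0.1,0,1.1],"twist":[0,0,0]},{"fingers":-1,"delta_pos":[0.2,0,1.1],"twist":[0,0,0]}]';python3 -m inch '[{"fingers":-1,"delta_pos":[0.3,0,1.1],"twist":[0,0,0]},{"fingers":-1,"delta_pos":[0.4,0,1.1],"twist":[0,0,0]},{"fingers":-1,"delta_pos":[0.5,0,1.0],"twist":[0,0,0]},{"fingers":-1,"delta_pos":[0.5,0,1.0],"twist":[0,0,0]},{"fingers":-1,"delta_pos":[0.6,0,0.9],"twist":[0,0,0]}]';python3 -m inch '[{"fingers":-1,"delta_pos":[0.7,0,0.9],"twist":[0,0,0]},{"fingers":-1,"delta_pos":[0.8,0,0.8],"twist":[0,0,0]},{"fingers":-1,"delta_pos":[0.8,0,0.8],"twist":[0,0,0]},{"fingers":-1,"delta_pos":[0.9,0,0.7],"twist":[0,0,0]},{"fingers":-1,"delta_pos":[1.0,0,0.6],"twist":[0,0,0]}]'; python3 -c "
from h import *
st()"
```

```text
time: 5.15
tool_pos: [0.5546, 0.1112, 0.1867]
tool_rot: [-0.496, 0.505, -0.495, -0.504]
contact_force: [-0.7, -4.8, 2.7]
gripper_width: 0.148
time: 5.78
tool_pos: [0.5536, 0.1643, 0.1639]
tool_rot: [0.497, -0.504, 0.494, 0.505]
contact_force: [-1.4, -0.6, 4.6]
gripper_width: 0.151
time: 6.4
tool_pos: [0.5527, 0.2033, 0.1205]
tool_rot: [0.497, -0.504, 0.494, 0.506]
contact_force: [-0.9, 3.9, 4.5]
gripper_width: 0.156
t 6.4 p [0.5527 0.2033 0.1205] X [ 0.002  0.006 -1.   ] Z [-0.018  1.     0.006] j [ 0.224  0.059  1.798  0.005  1.282 -1.367] F [-0.9  3.9  4.5] g 0.156
```

```bash
python3 -m inch '[{"fingers":-1,"delta_pos":[0.8,0,0.5],"twist":[0,0,0]},{"fingers":-1,"delta_pos":[0.3,0,0.3],"twist":[0,0,0]},{"fingers":-1,"delta_pos":[0.2,0,0],"twist":[0,0,0]},{"fingers":-1,"delta_pos":[0,0,0],"twist":[0,0,0]}]'; python3 -c "
from h import *
st()"
```

```text
time: 6.9
tool_pos: [0.5529, 0.2082, 0.111]
tool_rot: [-0.495, 0.505, -0.496, -0.504]
contact_force: [-10.1, -6.3, 22.6]
gripper_width: 0.15
t 6.9 p [0.5529 0.2082 0.111 ] X [ 0.    -0.001 -1.   ] Z [-0.018  1.    -0.001] j [ 2.350e-01  7.600e-02  1.797e+00 -1.000e-03  1.269e+00 -1.354e+00] F [-10.1  -6.3  22.6] g 0.15
```

At the stop: handle moved +238.7 mm in y and -11 mm in z, as expected for fully open. Releasing and rising.

```bash
python3 -m inch '[{"fingers":0,"delta_pos":[-0.3,0,0],"twist":[0,0,0]},{"fingers":0.3,"delta_pos":[0,0,0],"twist":[0,0,0]},{"fingers":0.5,"delta_pos":[-3,0,0],"twist":[0,0,0]},{"fingers":0.5,"delta_pos":[-6,0,-3],"twist":[0,0,0]},{"fingers":0.5,"delta_pos":[-6,0,-4],"twist":[0,0,0]}]'; python3 -c "
from h import *
st();grab('side','side2');grab('top','top2')"
```

```text
time: 7.52
tool_pos: [0.5525, 0.1464, 0.2476]
tool_rot: [0.495, -0.503, 0.495, 0.506]
contact_force: [0.9, -0.3, -0.3]
gripper_width: 0.748
t 7.53 p [0.5525 0.1464 0.2476] X [-0.002  0.003 -1.   ] Z [-0.02   1.     0.003] j [ 0.127 -0.082  1.719  0.003  1.507 -1.463] F [ 0.9 -0.3 -0.3] g 0.748
```

View pics/side2.png

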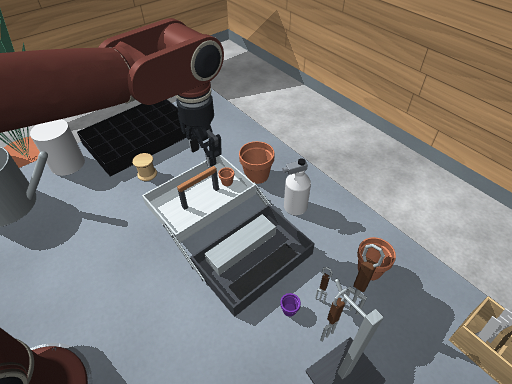

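View pics/top2.png

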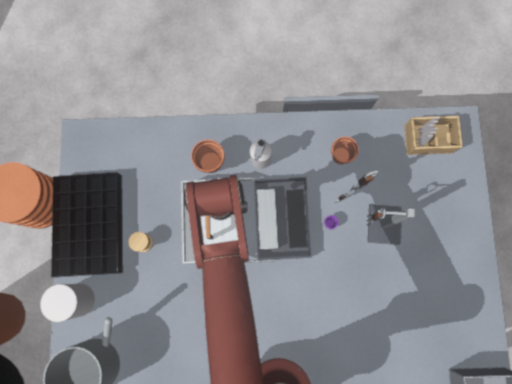

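Side view: the tray is open with its handle near (197,180) and the little pot still in it at (226,177). The light tin at (240,243) is on the +y half and the dark liner at (265,262) is on the -y half. Everything around is standing. I'll measure the liner and fork now.

Run:
```python
from h import *
for tag in ('side2','top2'):
    f=load(tag);w=cloud(f);hsv=cv2.cvtColor(f['pixels'],cv2.COLOR_BGR2HSV)
    x,y,z=w[...,0],w[...,1],w[...,2]
    box=(x>.4)&(x<.7)&(y>-.14)&(y<.07)
    p=w[box&(z>.036)&(z<.047)];r=cv2.minAreaRect(p[:,:2].astype(np.float32));print(tag,'tin',len(p),np.median(p,0).round(3),np.round(r[0],3),np.round(r[1],3),r[2])
    p=w[box&(z<.02)];print('liner/floor',len(p),np.median(p,0).round(3),p.min(0).round(3),p.max(0).round(3))
    p=w[box&(z>.047)&(z<.054)];r=cv2.minAreaRect(p[:,:2].astype(np.float32));print('rim',len(p),np.round(r[0],3),np.round(r[1],3),r[2])
    F=(x>.5)&(x<.575)&(y>-.36)&(y<-.27)
    for a,b in [(.03,.06),(.06,.1),(.1,.13),(.13,.155),(.165,.185),(.185,.205),(.205,.23),(.23,.235),(.24,.26),(.26,.285),(.285,.3)]:
        p=w[F&(z>a)&(z<b)&(y>-.335)]
        if len(p): print(a,b,len(p),p.min(0).round(3),p.max(0).round(3),np.median(p,0).round(3))
    p=w[(x>.5)&(x<.575)&(y>-.362)&(y<-.318)&(z>.255)&(z<.29)];c=p.mean(0);print('wire',len(p),c.round(3),np.polyfit(p[:,1],p[:,0],1).round(3))
f=load('side2');cv2.imwrite('pics/fk2.png',cv2.resize(f['pixels'][265:345,315:385],None,fx=7,fy=7,interpolation=2))
```

```text
side2 tin 2040 [0.553 0.014 0.043] [ 0.559 -0.028] [0.28  0.192] 0.12813019752502441
liner/floor 5244 [ 0.529 -0.063  0.005] [ 0.4   -0.14  -0.005] [0.7  0.07 0.02]
rim 728 [ 0.558 -0.028] [0.194 0.28 ] 89.90855407714844
0.06 0.1 52 [ 0.522 -0.313  0.069] [ 0.554 -0.304  0.1  ] [ 0.537 -0.309  0.086]
0.1 0.13 47 [ 0.522 -0.313  0.101] [ 0.555 -0.304  0.13 ] [ 0.537 -0.31   0.113]
0.13 0.155 40 [ 0.523 -0.313  0.131] [ 0.553 -0.305  0.145] [ 0.533 -0.309  0.135]
0.165 0.185 53 [ 0.528 -0.318  0.165] [ 0.547 -0.301  0.185] [ 0.531 -0.314  0.175]
0.185 0.205 60 [ 0.528 -0.317  0.185] [ 0.547 -0.301  0.205] [ 0.531 -0.313  0.196]
0.205 0.23 82 [ 0.528 -0.317  0.205] [ 0.549 -0.3    0.23 ] [ 0.531 -0.314  0.22 ]
0.23 0.235 58 [ 0.529 -0.317  0.23 ] [ 0.548 -0.303  0.235] [ 0.541 -0.311  0.232]
0.24 0.26 21 [ 0.524 -0.312  0.24 ] [ 0.552 -0.305  0.26 ] [ 0.526 -0.309  0.252]
0.26 0.285 158 [ 0.524 -0.335  0.26 ] [ 0.552 -0.288  0.284] [ 0.538 -0.31   0.274]
0.285 0.3 15 [ 0.538 -0.298  0.285] [ 0.544 -0.29   0.289] [ 0.54  -0.292  0.287]
wire 116 [ 0.535 -0.34   0.276] [0.116 0.575]
top2 t
[... 380 characters left out ...]
 0.155 17 [ 0.523 -0.312  0.132] [ 0.555 -0.304  0.137] [ 0.536 -0.306  0.135]
0.165 0.185 12 [ 0.529 -0.311  0.166] [ 0.546 -0.298  0.183] [ 0.536 -0.3    0.177]
0.185 0.205 14 [ 0.529 -0.31   0.187] [ 0.548 -0.298  0.204] [ 0.538 -0.3    0.194]
0.205 0.23 25 [ 0.529 -0.311  0.205] [ 0.547 -0.298  0.23 ] [ 0.534 -0.301  0.222]
0.23 0.235 12 [ 0.533 -0.313  0.231] [ 0.542 -0.298  0.234] [ 0.536 -0.306  0.232]
0.24 0.26 7 [ 0.525 -0.307  0.246] [ 0.552 -0.303  0.259] [ 0.529 -0.305  0.253]
0.26 0.285 48 [ 0.526 -0.335  0.261] [ 0.553 -0.293  0.285] [ 0.538 -0.308  0.276]
0.285 0.3 7 [ 0.538 -0.296  0.285] [ 0.544 -0.286  0.291] [ 0.541 -0.289  0.288]
wire 41 [ 0.536 -0.342  0.278] [0.1  0.57]
```

View pics/fk2.png

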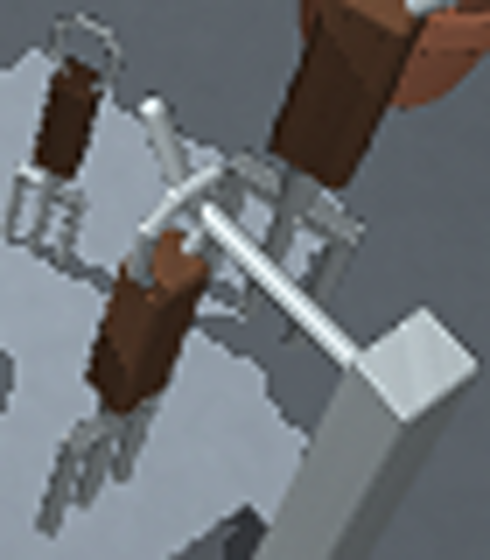

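```bash
cat > fk.py <<'E'
import numpy as np
from scipy.optimize import least_squares
D=np.array([[.2703,.5629,.2302,1.004,.0533,1.6142],[.3226,.4551,.2305,.821,-.106,1.770],[.5575,-.0305,.1223,-.182,-.015,1.869],[.5557,.0553,.1857,-.033,-.075,1.817],[.5527,.2033,.1205,.224,.059,1.798],[.5525,.1464,.2476,.127,-.082,1.719],[.5529,.2082,.111,.235,.076,1.797]])
def W(j1,j2,j3,q):
    a,L1,L2,h,off=q
    r=a+L1*np.sin(j2)+L2*np.sin(j2+j3);z=h+L1*np.cos(j2)+L2*np.cos(j2+j3)
    return np.stack([r*np.cos(j1)-off*np.sin(j1),r*np.sin(j1)+off*np.cos(j1),z],-1)
f=lambda q:np.r_[((W(*D[:,3:].T,q)-D[:,:3])*1000).ravel(),(q-[0,.42,.38,0,.07])*3]
q=least_squares(f,[0,.42,.38,0,.07]).x
Lt=.26
def ik(p,d):
    w=np.array(p)-Lt*np.array(d)+[0,0,-Lt] 
    s=least_squares(lambda j:W(*j,q)-w,[0,0,1.7])
    return s.x,np.linalg.norm(s.fun),w+[0,0,Lt]
def wrist(j,d):
    j1,j2,j3=j;az=np.array([np.cos(j1),np.sin(j1),0]);up=np.array([0,0,1.]);th=j2+j3
    f=np.sin(th)*az+np.cos(th)*up;n=np.cos(th)*az-np.sin(th)*up;m=np.cross(f,n) 
    d=np.array(d);return np.arctan2(d@m,d@n),np.arccos(d@f),f
if __name__=='__main__':
    print(q.round(4),np.abs(f(q)).max().round(2))
    j,_,_=ik([.5572,-.0328,.2308],[0,-.144,-.99]);print('check tilt',j.round(3),wrist(j,[0,-.144,-.99])[:2],'meas -.12,-.107,1.775,-.144,1.457')
    for nm,p,d in [('grasp48',[.537,-.312,.182],[-.082,-.739,-.669]),('grasp54',[.537,-.312,.182],[-.089,-.804,-.588]),('place+x',[.557,-.081,.012],[.669,0,-.743]),('place-x',[.557,-.081,.012],[-.669,0,-.743])]:
        d=np.array(d)/np.linalg.norm(d);j,e,w=ik(p,d);print(nm,j.round(2),round(e,4),np.round(wrist(j,d)[:2],2),'wrist',w.round(2))
E
python3 fk.py
```

```text
[-0.0094  0.3477  0.6008 -0.0582  0.0739] 11.11
check tilt [-0.125 -0.104  1.774] (np.float64(-0.14428772915721402), np.float64(1.454839180076582)) meas -.12,-.107,1.775,-.144,1.457
grasp48 [-0.34  0.02  1.88] 0.0 [-0.9   1.18] wrist [ 0.56 -0.12  0.36]
grasp54 [-0.31  0.04  1.9 ] 0.0 [-1.02  1.2 ] wrist [ 0.56 -0.1   0.33]
place+x [-0.4  -0.32  2.47] 0.0 [0.73 0.4 ] wrist [ 0.38 -0.08  0.21]
place-x [-0.21  0.64  1.41] 0.0 [-0.14  1.81] wrist [ 0.73 -0.08  0.21]
```

The fork goes at box y=-50, with the tines towards -x. The arm model says a grasp tilted about 50° from vertical is feasible. Computing the pre-grasp.

```bash
cat >> h.py <<'E'
a=np.radians(50);hd=np.array([-.11,-.994,0]);GD=np.sin(a)*hd+np.cos(a)*np.array([0,0,-1.]);GZ=np.array([.994,-.11,0])
def seq(target,Xd,Zd,n):
    "n equal rows: twist per row + shift in tool axes per row"
    _,p,r=tool();X=np.array(Xd)/np.linalg.norm(Xd);Z=np.array(Zd,float);Z-=X*(X@Z);Z/=np.linalg.norm(Z)
    T=R.from_matrix(np.stack([X,np.cross(Z,X),Z],1));rv=(r.inv()*T).as_rotvec();print('twist/row',np.degrees(rv/n).round(2),'total',np.degrees(rv).round(1))
    w=(np.array(target)-p)/n
    for i in range(n):
        ri=r*R.from_rotvec(rv*i/n);print((ri.inv().apply(w)*100).round(1).tolist(),end=' ')
    print()
E
python3 -c "
from h import *
T=np.array([.538,-.308,.182])+.005*GD;print('T',T,'pre',T-.1*GD,GD)
seq([.548,-.17,.31],GD,GZ,11)"
```

```text
T [ 0.53757868 -0.31180724  0.17878606] pre [ 0.54600516 -0.23566242  0.24306482] [-0.08426489 -0.76144818 -0.64278761]
twist/row [ 8.18  3.89 -3.35] total [ 90.   42.8 -36.8]
[-0.5, 0.1, -2.9] [-0.3, -0.3, -2.9] [-0.1, -0.7, -2.8] [0.2, -1.1, -2.7] [0.4, -1.5, -2.5] [0.7, -1.8, -2.2] [0.9, -2.0, -1.9] [1.1, -2.2, -1.5] [1.4, -2.3, -1.1] [1.6, -2.4, -0.7] [1.7, -2.3, -0.2]
```

```bash
python3 -m inch '[{"fingers":0.2,"delta_pos":[-0.5,0.1,-2.9],"twist":[8.2,3.9,-3.35]},{"fingers":0.2,"delta_pos":[-0.3,-0.3,-2.9],"twist":[8.2,3.9,-3.35]},{"fingers":0.2,"delta_pos":[-0.1,-0.7,-2.8],"twist":[8.2,3.9,-3.35]},{"fingers":0.2,"delta_pos":[0.2,-1.1,-2.7],"twist":[8.2,3.9,-3.35]},{"fingers":0.2,"delta_pos":[0.4,-1.5,-2.5],"twist":[8.2,3.9,-3.35]}]';python3 -m inch '[{"fingers":0.2,"delta_pos":[0.7,-1.8,-2.2],"twist":[8.2,3.9,-3.35]},{"fingers":0.2,"delta_pos":[0.9,-2.0,-1.9],"twist":[8.2,3.9,-3.35]},{"fingers":0.2,"delta_pos":[1.1,-2.2,-1.5],"twist":[8.2,3.9,-3.35]},{"fingers":0.2,"delta_pos":[1.4,-2.3,-1.1],"twist":[8.2,3.9,-3.35]},{"fingers":0.2,"delta_pos":[1.6,-2.4,-0.7],"twist":[8.2,3.9,-3.35]}]'; python3 -c "
from h import *
st();seq([.546,-.236,.243],GD,GZ,3)"
```

```text
time: 8.25
tool_pos: [0.5486, 0.002, 0.2706]
tool_rot: [0.617, -0.44, 0.638, 0.134]
contact_force: [0.4, 0.5, 0.3]
gripper_width: 0.602
time: 8.88
tool_pos: [0.5445, -0.1414, 0.2955]
tool_rot: [0.629, -0.3, 0.668, -0.259]
contact_force: [0.1, -0.5, 0.7]
gripper_width: 0.602
t 8.88 p [ 0.5445 -0.1414  0.2955] X [-0.028 -0.727 -0.686] Z [ 0.997  0.031 -0.073] j [-0.022 -0.097  1.8   -0.818  1.492  0.007] F [ 0.1 -0.5  0.7] g 0.602
twist/row [ 2.83  1.08 -1.05] total [ 8.5  3.3 -3.1]
[3.5, -0.9, 0.1] [3.5, -0.8, 0.2] [3.5, -0.8, 0.3]
```

```bash
python3 -m inch '[{"fingers":0.2,"delta_pos":[3.5,-0.9,0.1],"twist":[2.8,1.1,-1.05]},{"fingers":0.2,"delta_pos":[3.5,-0.8,0.2],"twist":[2.8,1.1,-1.05]},{"fingers":0.2,"delta_pos":[3.5,-0.8,0.3],"twist":[2.8,1.1,-1.05]},{"fingers":0.2,"delta_pos":[0,0,0],"twist":[0,0,0]}]'; python3 -c "
from h import *
st();seq([.5376,-.312,.179],GD,GZ,4);grab('side','side3')
f=load('side3');cv2.imwrite('pics/s3.png',cv2.resize(f['pixels'][180:384,220:420],None,fx=3.5,fy=2.9,interpolation=2))"
```

```text
time: 9.38
tool_pos: [0.5453, -0.2363, 0.2406]
tool_rot: [0.622, -0.264, 0.659, -0.331]
contact_force: [0.3, 0.5, -0.3]
gripper_width: 0.601
t 9.38 p [ 0.5453 -0.2363  0.2406] X [-0.088 -0.759 -0.645] Z [ 0.994 -0.108 -0.008] j [-0.173 -0.004  1.825 -0.893  1.367  0.146] F [ 0.3  0.5 -0.3] g 0.601
twist/row [ 0.11 -0.06 -0.04] total [ 0.4 -0.2 -0.2]
[2.4, -0.0, 0.0] [2.4, -0.0, 0.0] [2.4, -0.0, 0.0] [2.4, -0.0, 0.0]
```

View pics/s3.png

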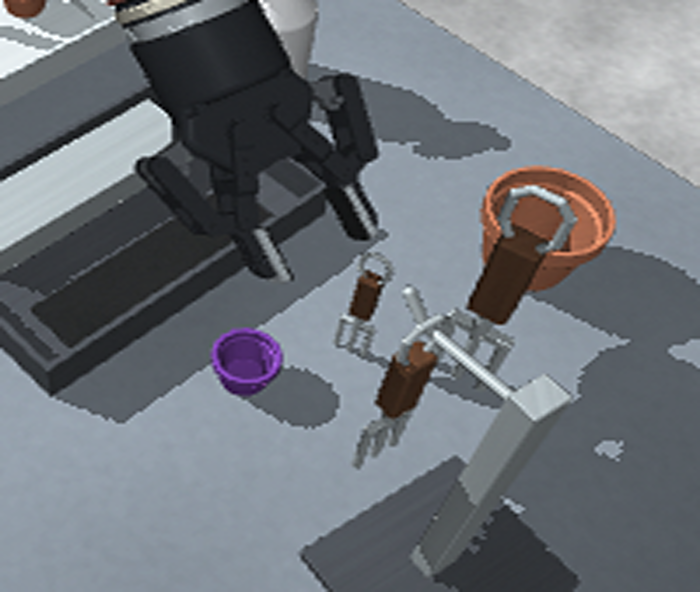

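The gripper is open and in front of the hook fork (crop (405,375)), with the small fork to one side. Advancing and closing.

```bash
python3 -m inch '[{"fingers":0.2,"delta_pos":[3.5,0,0],"twist":[0,0,0]},{"fingers":0.2,"delta_pos":[3.5,0,0],"twist":[0,0,0]},{"fingers":0.2,"delta_pos":[2.7,0,0],"twist":[0,0,0]},{"fingers":0.2,"delta_pos":[0,0,0],"twist":[0,0,0]}]'; python3 -c "
from h import *
st();plan([.5376,-.312,.179],GD,GZ);grab('side','side4')
f=load('side4');cv2.imwrite('pics/s4.png',cv2.resize(f['pixels'][230:350,280:400],None,fx=5,fy=5,interpolation=2))"
```

```text
time: 9.93
tool_pos: [0.5383, -0.309, 0.1811]
tool_rot: [0.623, -0.264, 0.657, -0.331]
contact_force: [0.0, 0.4, -0.3]
gripper_width: 0.599
t 9.93 p [ 0.5383 -0.309   0.1811] X [-0.084 -0.76  -0.645] Z [ 0.994 -0.106 -0.004] j [-0.301  0.063  1.864 -0.935  1.202  0.158] F [ 0.   0.4 -0.3] g 0.599
rotvec tool deg [ 0.31  0.01 -0.14] | shift cm in current tool [ 0.37 -0.04 -0.04] | in target tool [ 0.37 -0.03 -0.04]
```

View pics/s4.png

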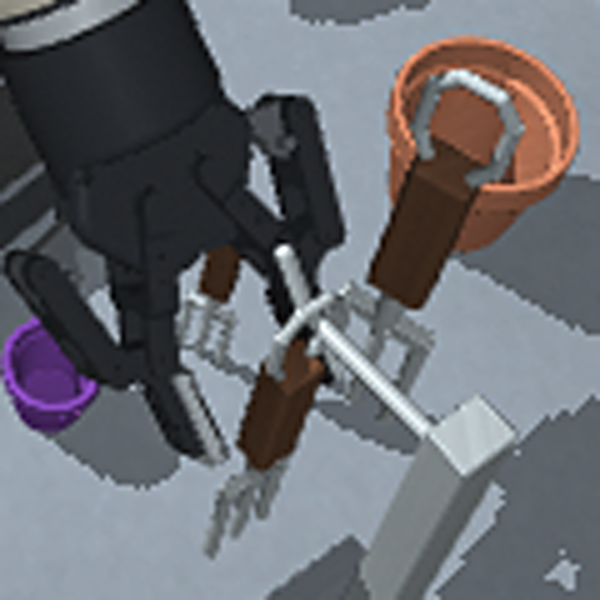

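The fingers straddle the handle, left pad at crop (200,430) and handle at (280,410). Closing.

```bash
python3 -m inch '[{"fingers":-0.3,"delta_pos":[0.3,0,0],"twist":[0,0,0]},{"fingers":-0.6,"delta_pos":[0,0,0],"twist":[0,0,0]},{"fingers":-1,"delta_pos":[0,0,0],"twist":[0,0,0]},{"fingers":-1,"delta_pos":[0,0,0],"twist":[0,0,0]},{"fingers":-1,"delta_pos":[0,0,0],"twist":[0,0,0]}]'; python3 -c "
from h import *
st();s,p,r=tool();print('up 1cm',r.inv().apply([0,0,1]).round(2),'out',r.inv().apply(-hd).round(2));grab('side','side5')
f=load('side5');cv2.imwrite('pics/s5.png',cv2.resize(f['pixels'][230:350,280:400],None,fx=5,fy=5,interpolation=2))"
```

```text
time: 10.6
tool_pos: [0.5394, -0.3117, 0.1816]
tool_rot: [0.624, -0.264, 0.656, -0.332]
contact_force: [-0.4, 2.4, 3.6]
gripper_width: 0.221
t 10.6 p [ 0.5394 -0.3117  0.1816] X [-0.081 -0.761 -0.643] Z [ 0.994 -0.106 -0.   ] j [-0.305  0.064  1.862 -0.938  1.197  0.159] F [-0.4  2.4  3.6] g 0.221
up 1cm [-0.64 -0.77 -0.  ] out [-0.77  0.64  0.  ]
```

View pics/s5.png

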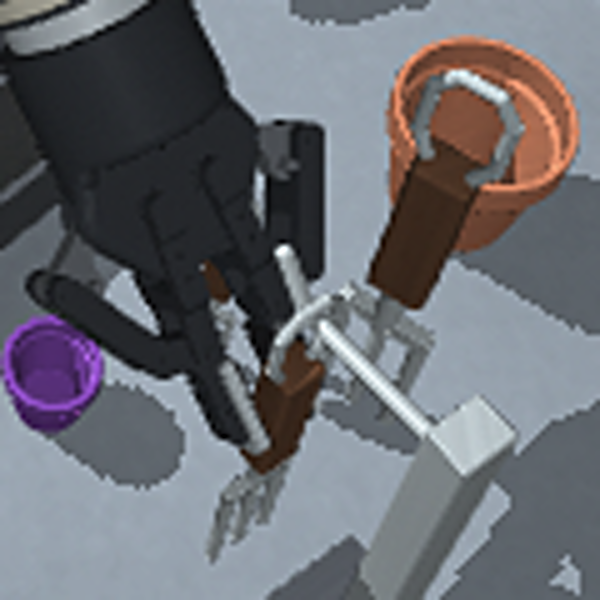

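Gripped at opening 0.22, close to the 20 mm handle width. Lifting 24 mm.

```bash
python3 -m inch '[{"fingers":-1,"delta_pos":[-0.5,-0.6,0],"twist":[0,0,0]},{"fingers":-1,"delta_pos":[-0.5,-0.6,0],"twist":[0,0,0]},{"fingers":-1,"delta_pos":[-0.5,-0.6,0],"twist":[0,0,0]},{"fingers":-1,"delta_pos":[0,0,0],"twist":[0,0,0]}]'; python3 -c "
from h import *
st();grab('side','side6')
f=load('side6');cv2.imwrite('pics/s6.png',cv2.resize(f['pixels'][230:350,280:400],None,fx=5,fy=5,interpolation=2))"
```

```text
time: 11.15
tool_pos: [0.5394, -0.3119, 0.2053]
tool_rot: [0.624, -0.264, 0.656, -0.332]
contact_force: [0.0, 0.2, -0.8]
gripper_width: 0.216
t 11.15 p [ 0.5394 -0.3119  0.2053] X [-0.081 -0.761 -0.644] Z [ 0.994 -0.106  0.001] j [-0.305  0.035  1.849 -0.925  1.221  0.123] F [ 0.   0.2 -0.8] g 0.216
```

View pics/s6.png

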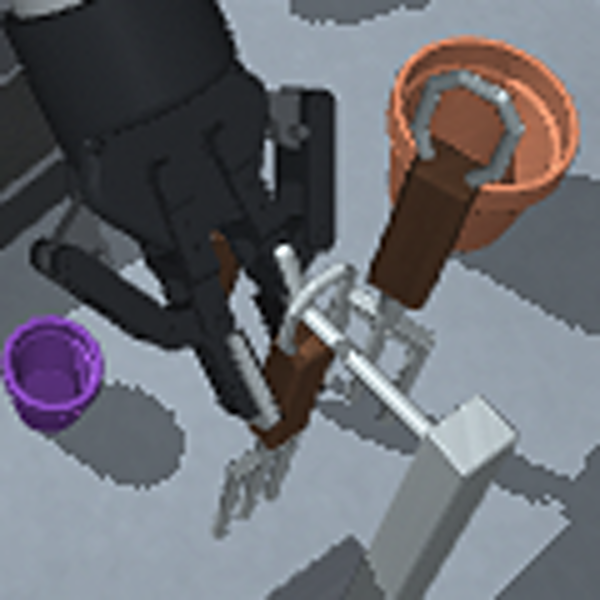

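The fork is up 23.7 mm with the hand and the loop clear of the dip. Drawing it out 55 mm, away from the post.

```bash
python3 -m inch '[{"fingers":-1,"delta_pos":[-0.8,0.64,0],"twist":[0,0,0]},{"fingers":-1,"delta_pos":[-1.1,0.93,0],"twist":[0,0,0]},{"fingers":-1,"delta_pos":[-1.1,0.93,0],"twist":[0,0,0]},{"fingers":-1,"delta_pos":[-1.2,1.0,0],"twist":[0,0,0]},{"fingers":-1,"delta_pos":[0,0,0],"twist":[0,0,0]}]'; python3 -c "
from h import *
st();grab('side','side7')
f=load('side7');cv2.imwrite('pics/s7.png',cv2.resize(f['pixels'][230:350,260:400],None,fx=5,fy=5,interpolation=2))"
```

```text
time: 11.82
tool_pos: [0.5453, -0.256, 0.2044]
tool_rot: [0.624, -0.265, 0.656, -0.331]
contact_force: [0.2, -1.0, -1.0]
gripper_width: 0.211
t 11.82 p [ 0.5453 -0.256   0.2044] X [-0.081 -0.761 -0.644] Z [ 0.995 -0.104 -0.001] j [-0.207  0.033  1.852 -0.913  1.294  0.181] F [ 0.2 -1.  -1. ] g 0.211
```

View pics/s7.png

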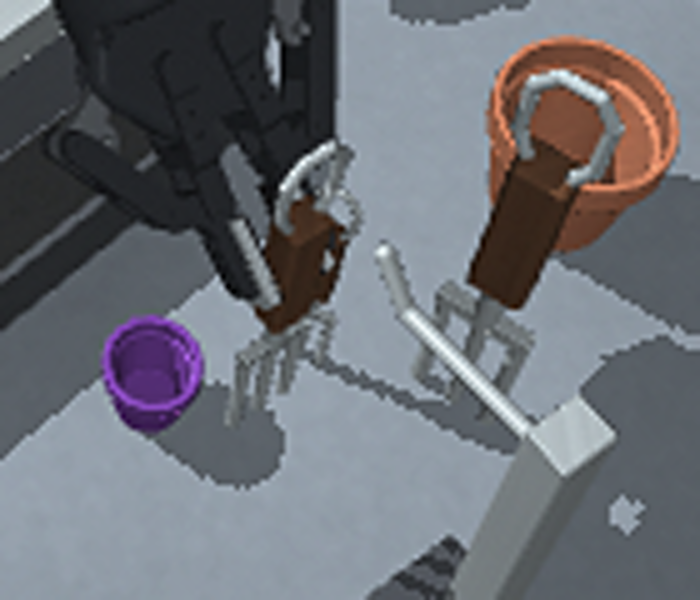

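Off the hook and held. Raising, then turning over the box.

```bash
python3 -m inch '[{"fingers":-1,"delta_pos":[-1.6,-1.9,0],"twist":[0,0,0]},{"fingers":-1,"delta_pos":[-1.6,-1.9,0],"twist":[0,0,0]},{"fingers":-1,"delta_pos":[-1.9,-2.3,0],"twist":[0,0,0]}]'; python3 -c "
from h import *
st();seq([.565,-.081,.27],[-.643,-.643*.018,-.766],[-.018,1,0],14)"
```

```text
time: 12.25
tool_pos: [0.5449, -0.2581, 0.2871]
tool_rot: [0.624, -0.264, 0.656, -0.333]
contact_force: [0.5, -0.3, -1.8]
gripper_width: 0.216
t 12.25 p [ 0.5449 -0.2581  0.2871] X [-0.081 -0.761 -0.644] Z [ 0.994 -0.107  0.001] j [-0.211 -0.048  1.788 -0.887  1.383  0.065] F [ 0.5 -0.3 -1.8] g 0.216
twist/row [-7.5  -0.65  4.7 ] total [-105.    -9.1   65.7]
[-0.9, 0.9, 0.0] [-0.8, 1.0, 0.1] [-0.7, 1.0, 0.3] [-0.6, 1.0, 0.4] [-0.6, 1.0, 0.6] [-0.5, 1.0, 0.7] [-0.4, 0.9, 0.8] [-0.3, 0.8, 0.9] [-0.2, 0.7, 1.0] [-0.2, 0.6, 1.1] [-0.1, 0.4, 1.2] [-0.1, 0.3, 1.2] [-0.0, 0.1, 1.3] [-0.0, -0.0, 1.3]
```

```bash
python3 -m inch '[{"fingers":-1,"delta_pos":[-0.9,0.9,0],"twist":[-7.5,-0.65,4.7]},{"fingers":-1,"delta_pos":[-0.8,1.0,0.1],"twist":[-7.5,-0.65,4.7]},{"fingers":-1,"delta_pos":[-0.7,1.0,0.3],"twist":[-7.5,-0.65,4.7]},{"fingers":-1,"delta_pos":[-0.6,1.0,0.4],"twist":[-7.5,-0.65,4.7]},{"fingers":-1,"delta_pos":[-0.6,1.0,0.6],"twist":[-7.5,-0.65,4.7]}]'; python3 -m inch '[{"fingers":-1,"delta_pos":[-0.5,1.0,0.7],"twist":[-7.5,-0.65,4.7]},{"fingers":-1,"delta_pos":[-0.4,0.9,0.8],"twist":[-7.5,-0.65,4.7]},{"fingers":-1,"delta_pos":[-0.3,0.8,0.9],"twist":[-7.5,-0.65,4.7]},{"fingers":-1,"delta_pos":[-0.2,0.7,1.0],"twist":[-7.5,-0.65,4.7]},{"fingers":-1,"delta_pos":[-0.2,0.6,1.1],"twist":[-7.5,-0.65,4.7]}]'; python3 -m inch '[{"fingers":-1,"delta_pos":[-0.1,0.4,1.2],"twist":[-7.5,-0.65,4.7]},{"fingers":-1,"delta_pos":[-0.1,0.3,1.2],"twist":[-7.5,-0.65,4.7]},{"fingers":-1,"delta_pos":[0,0.1,1.3],"twist":[-7.5,-0.65,4.7]},{"fingers":-1,"delta_pos":[0,0,1.3],"twist":[-7.5,-0.65,4.7]},{"fingers":-1,"delta_pos":[0,0,0],"twist":[0,0,0]}]'; python3 -c "
from h import *
st();seq([.558,-.081,.12],[-.643,-.643*.018,-.766],[-.018,1,0],4);grab('side','side8');grab('top','top8')"
```

```text
time: 12.88
tool_pos: [0.5523, -0.1951, 0.281]
tool_rot: [0.579, -0.322, 0.748, 0.036]
contact_force: [0.2, -0.0, -1.0]
gripper_width: 0.217
time: 13.5
tool_pos: [0.5588, -0.1325, 0.2755]
tool_rot: [0.447, -0.332, 0.73, 0.396]
contact_force: [0.6, -0.5, -1.6]
gripper_width: 0.218
time: 14.12
tool_pos: [0.5645, -0.0817, 0.2678]
tool_rot: [0.293, -0.304, 0.638, 0.644]
contact_force: [0.3, -0.3, -1.5]
gripper_width: 0.214
t 14.12 p [ 0.5645 -0.0817  0.2678] X [-0.643 -0.012 -0.766] Z [-0.018  1.     0.   ] j [-0.204  0.353  1.318 -0.171  2.15  -1.836] F [ 0.3 -0.3 -1.5] g 0.214
twist/row [ 0.   -0.   -0.01] total [ 0. -0. -0.]
[2.9, -2.3, 0.0] [2.9, -2.3, 0.0] [2.9, -2.3, 0.0] [2.9, -2.3, 0.0]
```

View pics/side8.png

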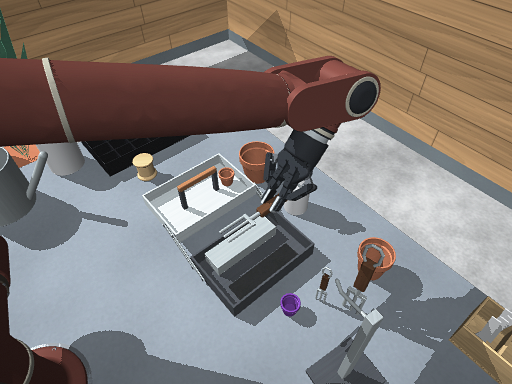

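Side view: the fork hangs level over the box, handle near (268,203) and tines to (228,238). I'll measure its actual tilt.

Run:
```python
from h import *
f=load('side8');w=cloud(f);x,y,z=w[...,0],w[...,1],w[...,2]
cv2.imwrite('pics/s8.png',cv2.resize(f['pixels'][150:270,200:330],None,fx=5.5,fy=4.8,interpolation=2))
m=(x>.4)&(x<.75)&(y>-.12)&(y<-.04)&(z>.2)&(z<.34)
for a in np.arange(.42,.68,.02):
    p=w[m&(x>=a)&(x<a+.02)]
    if len(p): print(round(a,2),len(p),p.min(0).round(3),p.max(0).round(3),np.median(p,0).round(3))
```

```text
0.44 47 [ 0.449 -0.101  0.267] [ 0.46  -0.068  0.275] [ 0.454 -0.085  0.272]
0.46 91 [ 0.46  -0.101  0.268] [ 0.48  -0.068  0.275] [ 0.47  -0.085  0.272]
0.48 88 [ 0.48  -0.101  0.269] [ 0.5   -0.067  0.275] [ 0.49  -0.085  0.272]
0.5 108 [ 0.5   -0.101  0.268] [ 0.52  -0.068  0.276] [ 0.511 -0.084  0.273]
0.52 47 [ 0.521 -0.091  0.268] [ 0.54  -0.074  0.278] [ 0.532 -0.085  0.274]
0.54 117 [ 0.54  -0.099  0.263] [ 0.56  -0.067  0.28 ] [ 0.551 -0.087  0.278]
0.56 260 [ 0.56  -0.106  0.263] [ 0.58  -0.059  0.305] [ 0.571 -0.084  0.285]
0.58 454 [ 0.58  -0.12   0.276] [ 0.6   -0.04   0.338] [ 0.59  -0.072  0.313]
0.6 240 [ 0.6   -0.11   0.265] [ 0.62 -0.04  0.34] [ 0.608 -0.081  0.322]
0.62 16 [ 0.621 -0.115  0.313] [ 0.631 -0.04   0.337] [ 0.624 -0.106  0.332]
0.64 11 [ 0.653 -0.087  0.269] [ 0.659 -0.074  0.275] [ 0.656 -0.081  0.272]
```

View pics/s8.png

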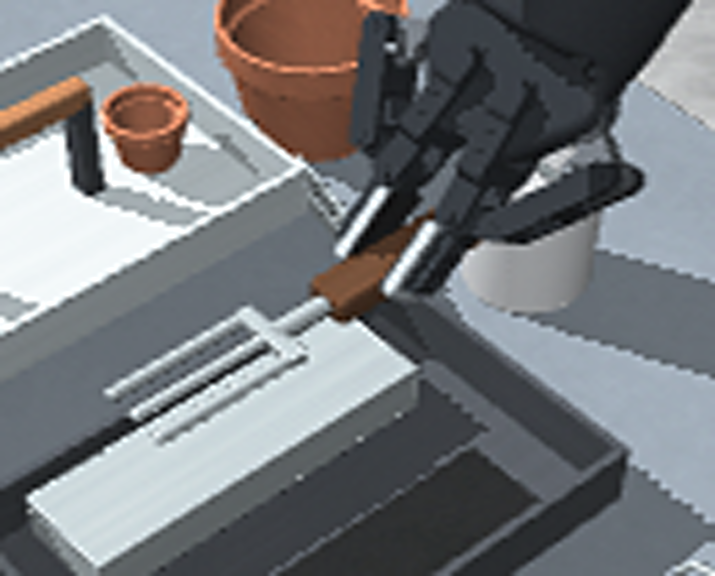

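The fork is level to within 1°: tine tips at x .449 and loop top at x .659 are both at z .272, and the length is 210 mm as given. Its axis sits 2 mm above the TCP, so the TCP goes to z≈.017. Descending in stages.

```bash
python3 -m inch '[{"fingers":-1,"delta_pos":[2.4,-1.8,0.2],"twist":[0,0,0]},{"fingers":-1,"delta_pos":[3.2,-2.7,0],"twist":[0,0,0]},{"fingers":-1,"delta_pos":[3.1,-2.6,0],"twist":[0,0,0]},{"fingers":-1,"delta_pos":[3.1,-2.6,0],"twist":[0,0,0]},{"fingers":-1,"delta_pos":[0,0,0],"twist":[0,0,0]}]'; python3 -c "
from h import *
st();seq([.562,-.081,.022],[-.643,-.643*.018,-.766],[-.018,1,0],4);grab('side','side9');grab('top','top9')"
```

```text
time: 14.85
tool_pos: [0.5596, -0.0794, 0.1127]
tool_rot: [0.291, -0.302, 0.639, 0.645]
contact_force: [-0.8, -0.3, -0.8]
gripper_width: 0.212
t 14.85 p [ 0.5596 -0.0794  0.1127] X [-0.648 -0.01  -0.761] Z [-0.017  1.     0.002] j [-0.203  0.479  1.427 -0.15   1.926 -1.793] F [-0.8 -0.3 -0.8] g 0.212
twist/row [ 0.01  0.03 -0.1 ] total [ 0.   0.1 -0.4]
[1.7, -1.5, -0.0] [1.7, -1.5, -0.0] [1.7, -1.5, -0.0] [1.7, -1.5, -0.0]
```

View pics/side9.png

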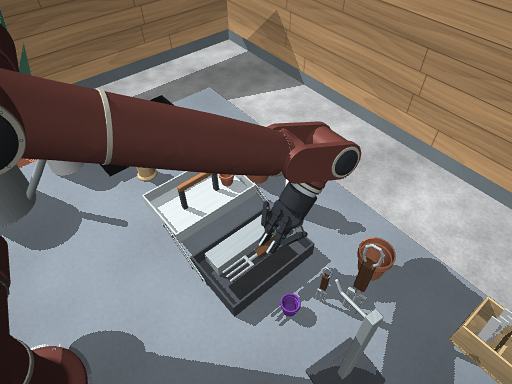

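View pics/top9.png

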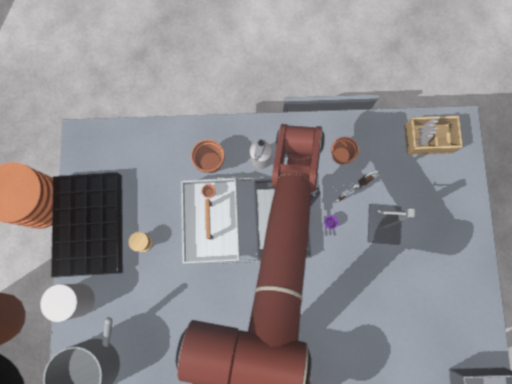

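The wrist will come down near the spray bottle, so I check that gap first.

Run:
```python
from h import *
w=cloud(load('top9'));w2=cloud(load('top0'))
x,y,z=w[...,0],w[...,1],w[...,2]
for a,b in [(.1,.2),(.2,.26),(.26,.3),(.3,.34),(.34,.4)]:
    p=w[(x>.66)&(x<.87)&(y<.0)&(y>-.2)&(z>a)&(z<b)]
    if len(p): print('wrist',a,b,len(p),p.min(0).round(3),p.max(0).round(3))
x,y,z=w2[...,0],w2[...,1],w2[...,2]
for a,b in [(.05,.1),(.1,.15),(.15,.17),(.17,.22)]:
    p=w2[(x>.7)&(x<.85)&(y>-.04)&(y<.1)&(z>a)&(z<b)]
    if len(p): print('spray',a,b,len(p),p.min(0).round(3),p.max(0).round(3))
```

```text
wrist 0.1 0.2 3 [ 0.774 -0.     0.107] [ 0.783 -0.     0.111]
wrist 0.26 0.3 45 [ 0.675 -0.107  0.269] [ 0.708 -0.034  0.3  ]
wrist 0.3 0.34 333 [ 0.664 -0.142  0.3  ] [ 0.787 -0.008  0.339]
wrist 0.34 0.4 1348 [ 0.661 -0.14   0.34 ] [ 0.785 -0.001  0.4  ]
spray 0.05 0.1 77 [ 0.737 -0.001  0.051] [0.772 0.07  0.1  ]
spray 0.1 0.15 215 [ 0.739 -0.     0.102] [0.806 0.069 0.147]
spray 0.15 0.17 5 [0.729 0.02  0.152] [0.772 0.05  0.167]
spray 0.17 0.22 157 [0.728 0.02  0.17 ] [0.795 0.056 0.195]
```

The gap would be only a few millimetres, so I yaw the fork and hand -8° about vertical. That moves the wrist about 23 mm away from the spray, and the compartment has room for it.

```bash
python3 -m inch '[{"fingers":-1,"delta_pos":[0,0,0],"twist":[3.05,-2.6,0]},{"fingers":-1,"delta_pos":[0,0,0],"twist":[3.05,-2.6,0]},{"fingers":-1,"delta_pos":[0,0,0],"twist":[0,0,0]}]'; python3 -c "
from h import *
st();s,p,r=tool();print(r.inv().apply([0,0,-1]).round(3),'shift',(r.inv().apply(np.array([.559,-.078,.03])-p)*100).round(2))
w=cloud(grab('side','side10'));x,y,z=w[...,0],w[...,1],w[...,2]
m=(x>.42)&(x<.7)&(y>-.13)&(y<-.03)&(z>.1)&(z<.13)
for a in np.arange(.42,.68,.03):
    p=w[m&(x>=a)&(x<a+.03)]
    if len(p): print(round(a,2),len(p),p.min(0).round(3),p.max(0).round(3),np.median(p,0).round(3))
"
```

```text
time: 15.32
tool_pos: [0.5632, -0.0804, 0.1177]
tool_rot: [0.338, -0.26, 0.657, 0.621]
contact_force: [-0.2, -0.0, -0.7]
gripper_width: 0.216
t 15.32 p [ 0.5632 -0.0804  0.1177] X [-0.636  0.079 -0.768] Z [0.122 0.993 0.001] j [-0.237  0.478  1.415 -0.078  1.939 -1.688] F [-0.2 -0.  -0.7] g 0.216
[ 0.768 -0.641 -0.001] shift [ 7.02 -5.27  0.18]
0.42 4 [ 0.447 -0.084  0.119] [ 0.45  -0.067  0.123] [ 0.449 -0.082  0.122]
0.45 103 [ 0.45  -0.088  0.118] [ 0.48  -0.052  0.127] [ 0.465 -0.07   0.122]
0.48 110 [ 0.48  -0.091  0.118] [ 0.51  -0.056  0.126] [ 0.496 -0.074  0.122]
0.51 84 [ 0.51  -0.091  0.115] [ 0.54  -0.057  0.129] [ 0.521 -0.078  0.123]
0.54 116 [ 0.54  -0.104  0.114] [ 0.569 -0.06   0.13 ] [ 0.556 -0.083  0.128]
0.57 33 [ 0.57  -0.105  0.123] [ 0.598 -0.072  0.13 ] [ 0.579 -0.077  0.127]
0.63 4 [ 0.637 -0.102  0.123] [ 0.656 -0.093  0.126] [ 0.652 -0.095  0.124]
```

```bash
python3 -m inch '[{"fingers":-1,"delta_pos":[1.75,-1.3,0.05],"twist":[0,0,0]},{"fingers":-1,"delta_pos":[1.75,-1.3,0.05],"twist":[0,0,0]},{"fingers":-1,"delta_pos":[1.75,-1.3,0.05],"twist":[0,0,0]},{"fingers":-1,"delta_pos":[1.75,-1.3,0.05],"twist":[0,0,0]},{"fingers":-1,"delta_pos":[0,0,0],"twist":[0,0,0]}]'; python3 -c "
from h import *
st();grab('side','side11');grab('top','top11');f=load('side11');cv2.imwrite('pics/s11.png',cv2.resize(f['pixels'][150:320,180:360],None,fx=4,fy=3.5,interpolation=2))"
```

```text
time: 16.0
tool_pos: [0.5551, -0.076, 0.0252]
tool_rot: [0.335, -0.257, 0.658, 0.624]
contact_force: [-0.4, 0.4, -1.1]
gripper_width: 0.217
t 16.0 p [ 0.5551 -0.076   0.0252] X [-0.643  0.08  -0.761] Z [0.121 0.993 0.003] j [-0.233  0.58   1.451 -0.073  1.812 -1.675] F [-0.4  0.4 -1.1] g 0.217
```

View pics/s11.png

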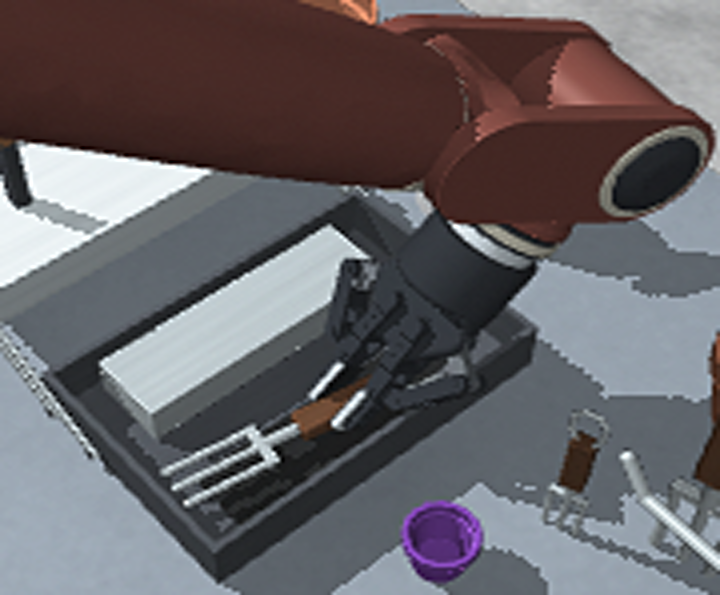

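The fork is over the liner half, beside the tin. Lowering to touch.

```bash
python3 -m inch '[{"fingers":-1,"delta_pos":[0.3,-0.3,0],"twist":[0,0,0]},{"fingers":-1,"delta_pos":[0.2,-0.2,0],"twist":[0,0,0]},{"fingers":-1,"delta_pos":[0,0,0],"twist":[0,0,0]}]'; python3 -c "
from h import *
st();w=cloud(grab('side','side12'));x,y,z=w[...,0],w[...,1],w[...,2]
m=(x>.42)&(x<.7)&(y>-.115)&(y<-.03)&(z>.014)&(z<.035)
for a in np.arange(.43,.66,.03):
    p=w[m&(x>=a)&(x<a+.03)]
    if len(p): print(round(a,2),len(p),np.median(p,0).round(3),p[:,2].max().round(3))
"
```

```text
time: 16.48
tool_pos: [0.558, -0.0768, 0.0228]
tool_rot: [0.337, -0.258, 0.658, 0.622]
contact_force: [-2.3, 0.1, 6.2]
gripper_width: 0.211
t 16.48 p [ 0.558  -0.0768  0.0228] X [-0.64   0.079 -0.765] Z [0.121 0.993 0.001] j [-0.233  0.586  1.445 -0.073  1.807 -1.674] F [-2.3  0.1  6.2] g 0.211
0.43 47 [ 0.452 -0.065  0.028] 0.031
0.46 91 [ 0.475 -0.069  0.028] 0.032
0.49 92 [ 0.504 -0.071  0.028] 0.032
0.52 79 [ 0.538 -0.077  0.032] 0.035
0.55 70 [ 0.56  -0.077  0.032] 0.035
0.58 11 [ 0.584 -0.074  0.033] 0.035
0.61 9 [ 0.625 -0.097  0.028] 0.029
0.64 1 [ 0.64  -0.097  0.029] 0.029
```

Contact of about 7 N came 6 mm early, perhaps a finger knuckle on the -y wall. I back off, shift 10 mm towards +y and lower again.

```bash
python3 -m inch '[{"fingers":-1,"delta_pos":[-0.4,0.4,0],"twist":[0,0,0]},{"fingers":-1,"delta_pos":[0,0,1.0],"twist":[0,0,0]},{"fingers":-1,"delta_pos":[0.4,-0.4,0],"twist":[0,0,0]},{"fingers":-1,"delta_pos":[0,0,0],"twist":[0,0,0]}]'; python3 -c "
from h import *
st();f=grab('side','side13');cv2.imwrite('pics/s13.png',cv2.resize(f['pixels'][200:300,200:330],None,fx=6,fy=6,interpolation=2))"
```

```text
time: 17.02
tool_pos: [0.5577, -0.0662, 0.0195]
tool_rot: [0.336, -0.258, 0.658, 0.623]
contact_force: [0.3, -0.7, -1.4]
gripper_width: 0.219
t 17.02 p [ 0.5577 -0.0662  0.0195] X [-0.641  0.08  -0.763] Z [0.121 0.993 0.002] j [-0.22   0.589  1.448 -0.064  1.804 -1.662] F [ 0.3 -0.7 -1.4] g 0.219
```

View pics/s13.png

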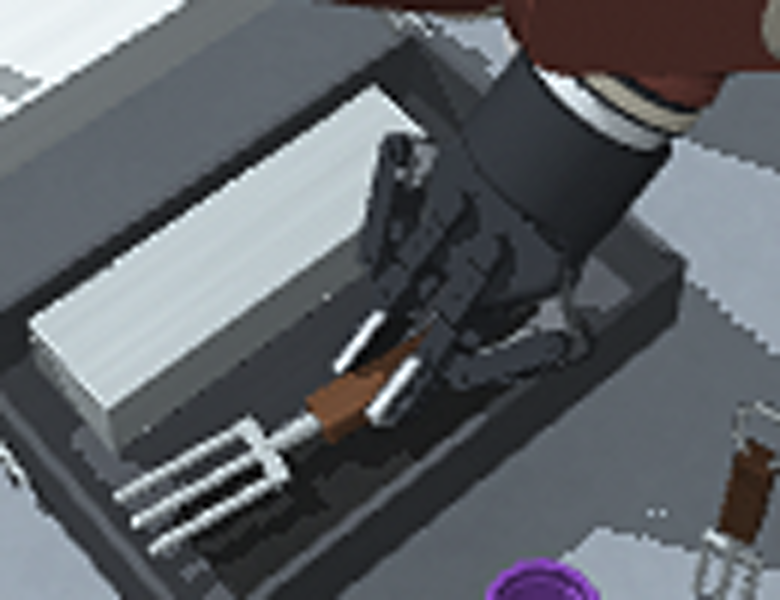

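Force is gone, so it was the knuckle on the wall. Lowering further.

```bash
python3 -m inch '[{"fingers":-1,"delta_pos":[0.2,-0.2,0.2],"twist":[0,0,0]},{"fingers":-1,"delta_pos":[0,0,0],"twist":[0,0,0]}]'; python3 -c "
from h import *
st()"; python3 -m inch '[{"fingers":-1,"delta_pos":[0.15,-0.15,0],"twist":[0,0,0]},{"fingers":-1,"delta_pos":[0,0,0],"twist":[0,0,0]}]'; python3 -c "
from h import *
st()"
```

```text
time: 17.32
tool_pos: [0.5587, -0.0645, 0.0173]
tool_rot: [0.337, -0.258, 0.658, 0.623]
contact_force: [0.5, 0.1, -1.7]
gripper_width: 0.213
t 17.32 p [ 0.5587 -0.0645  0.0173] X [-0.64   0.08  -0.764] Z [0.121 0.993 0.002] j [-0.217  0.593  1.447 -0.062  1.801 -1.66 ] F [ 0.5  0.1 -1.7] g 0.213
time: 17.58
tool_pos: [0.5589, -0.0646, 0.0154]
tool_rot: [0.337, -0.258, 0.658, 0.623]
contact_force: [0.3, -0.0, -1.4]
gripper_width: 0.214
t 17.57 p [ 0.5589 -0.0646  0.0154] X [-0.64   0.08  -0.764] Z [0.121 0.993 0.002] j [-0.217  0.596  1.446 -0.062  1.798 -1.659] F [ 0.3 -0.  -1.4] g 0.214
```

```bash
python3 -m inch '[{"fingers":-1,"delta_pos":[0.15,-0.15,0],"twist":[0,0,0]},{"fingers":-1,"delta_pos":[0,0,0],"twist":[0,0,0]}]'; python3 -c "
from h import *
st()"; python3 -m inch '[{"fingers":-0.5,"delta_pos":[0,0,0],"twist":[0,0,0]},{"fingers":-0.45,"delta_pos":[0,0,0],"twist":[0,0,0]},{"fingers":-0.4,"delta_pos":[0,0,0],"twist":[0,0,0]}]'; python3 -c "
from h import *
st();s,p,r=tool();print('up',r.inv().apply([0,0,1]).round(3));f=grab('side','side14');cv2.imwrite('pics/s14.png',cv2.resize(f['pixels'][200:300,200:330],None,fx=6,fy=6,interpolation=2))"
```

```text
time: 17.82
tool_pos: [0.5593, -0.0647, 0.0146]
tool_rot: [0.336, -0.258, 0.658, 0.623]
contact_force: [-2.8, 0.1, 5.6]
gripper_width: 0.214
t 17.82 p [ 0.5593 -0.0647  0.0146] X [-0.641  0.08  -0.764] Z [0.121 0.993 0.002] j [-0.217  0.598  1.445 -0.062  1.798 -1.659] F [-2.8  0.1  5.6] g 0.214
time: 18.2
tool_pos: [0.5597, -0.0634, 0.0147]
tool_rot: [0.337, -0.258, 0.657, 0.623]
contact_force: [-0.9, 6.5, 7.1]
gripper_width: 0.304
t 18.2 p [ 0.5597 -0.0634  0.0147] X [-0.64   0.081 -0.764] Z [0.121 0.993 0.004] j [-0.216  0.597  1.445 -0.059  1.798 -1.659] F [-0.9  6.5  7.1] g 0.304
up [-0.764  0.645  0.004]
```

View pics/s14.png

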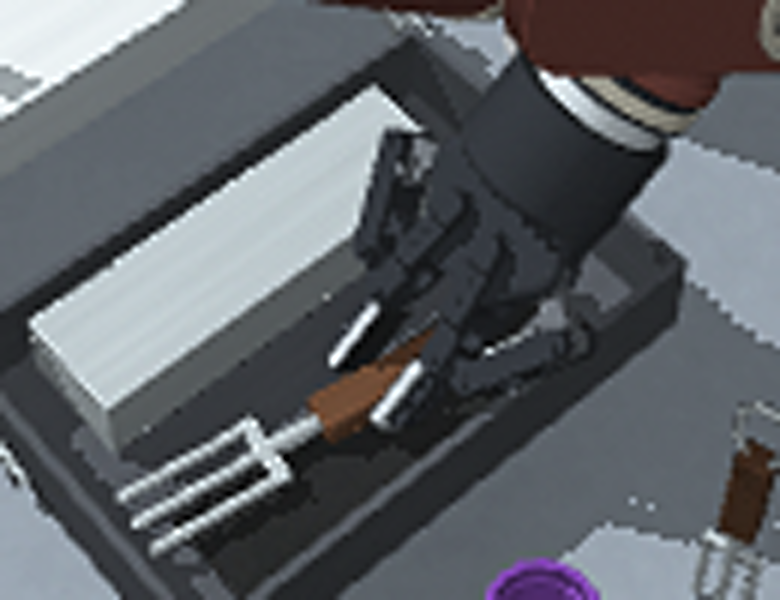

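Released, with the left pad clear. The right knuckle lightly touches the wall, so I rise slowly and open a little more on the way.

```bash
python3 -m inch '[{"fingers":-0.4,"delta_pos":[-0.3,0.25,0],"twist":[0,0,0]},{"fingers":-0.35,"delta_pos":[-0.3,0.25,0],"twist":[0,0,0]},{"fingers":-0.3,"delta_pos":[-0.3,0.25,0],"twist":[0,0,0]},{"fingers":-0.3,"delta_pos":[0,0,0],"twist":[0,0,0]}]'; python3 -c "
from h import *
st();f=grab('side','side15');cv2.imwrite('pics/s15.png',cv2.resize(f['pixels'][200:300,200:330],None,fx=6,fy=6,interpolation=2))"
```

```text
time: 18.75
tool_pos: [0.5595, -0.065, 0.0254]
tool_rot: [0.337, -0.258, 0.657, 0.622]
contact_force: [-0.4, 0.8, 0.5]
gripper_width: 0.35
t 18.75 p [ 0.5595 -0.065   0.0254] X [-0.639  0.08  -0.765] Z [0.121 0.993 0.002] j [-0.218  0.582  1.445 -0.062  1.811 -1.66 ] F [-0.4  0.8  0.5] g 0.35
```

View pics/s15.png

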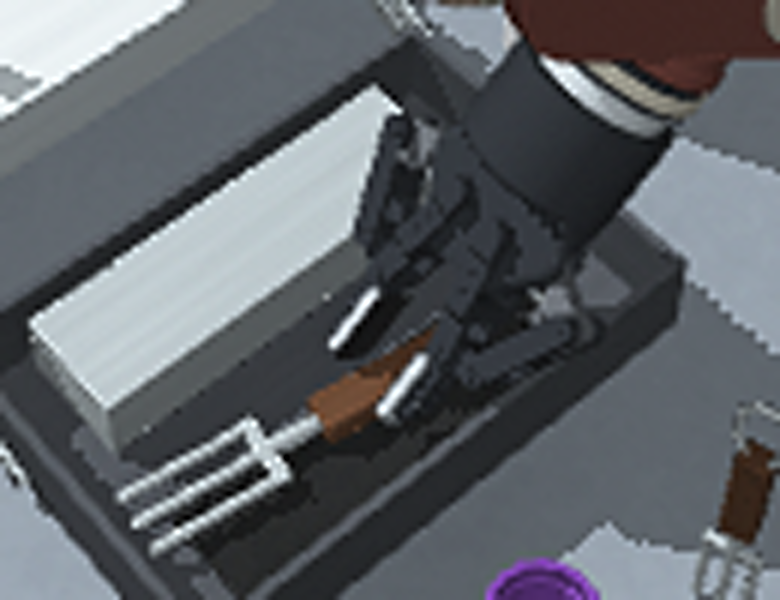

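The fork stayed put while the fingers rose. Continuing up.

```bash
python3 -m inch '[{"fingers":-0.3,"delta_pos":[-1,0.85,0],"twist":[0,0,0]},{"fingers":-0.3,"delta_pos":[-1.8,1.5,0],"twist":[0,0,0]},{"fingers":0,"delta_pos":[-3.5,3.0,0],"twist":[0,0,0]},{"fingers":0.5,"delta_pos":[-4,3.4,0],"twist":[0,0,0]},{"fingers":0.5,"delta_pos":[-4,3.4,0],"twist":[0,0,0]}]'; python3 -c "
from h import *
st();seq([.555,.12,.25],[0,0,-1],[-.018,1,0],6);f=grab('side','side16');cv2.imwrite('pics/s16.png',cv2.resize(f['pixels'][160:320,140:330],None,fx=4,fy=3.7,interpolation=2))
w=cloud(f);x,y,z=w[...,0],w[...,1],w[...,2]
m=(x>.42)&(x<.7)&(y>-.112)&(y<-.015)&(z>.012)&(z<.045)
for a in np.arange(.43,.67,.03):
    p=w[m&(x>=a)&(x<a+.03)]
    if len(p): print(round(a,2),len(p),p.min(0).round(3),p.max(0).round(3),np.median(p,0).round(3))
"
```

```text
time: 19.42
tool_pos: [0.5587, -0.065, 0.2165]
tool_rot: [0.337, -0.259, 0.657, 0.622]
contact_force: [0.3, 0.1, 0.3]
gripper_width: 0.749
t 19.43 p [ 0.5587 -0.065   0.2165] X [-0.638  0.079 -0.766] Z [0.121 0.993 0.002] j [-0.218  0.374  1.378 -0.069  2.085 -1.68 ] F [0.3 0.1 0.3] g 0.749
twist/row [-1.27  0.48 -6.66] total [ -7.6   2.9 -40. ]
[-0.1, 0.7, 3.1] [-0.2, 0.6, 3.1] [-0.3, 0.5, 3.1] [-0.4, 0.4, 3.1] [-0.5, 0.3, 3.1] [-0.5, 0.1, 3.1] 
0.43 43 [ 0.444 -0.068  0.014] [ 0.46  -0.036  0.023] [ 0.452 -0.053  0.019]
0.46 92 [ 0.461 -0.082  0.012] [ 0.49  -0.015  0.024] [ 0.476 -0.056  0.019]
0.49 91 [ 0.49  -0.097  0.012] [ 0.519 -0.041  0.024] [ 0.506 -0.06   0.02 ]
0.52 78 [ 0.521 -0.099  0.012] [ 0.55  -0.054  0.027] [ 0.538 -0.065  0.023]
0.55 100 [ 0.55  -0.094  0.012] [ 0.58  -0.055  0.028] [ 0.565 -0.069  0.024]
0.58 92 [ 0.58  -0.087  0.012] [ 0.61  -0.054  0.028] [ 0.595 -0.074  0.024]
0.61 42 [ 0.611 -0.089  0.012] [ 0.64  -0.058  0.022] [ 0.625 -0.083  0.019]
0.64 26 [ 0.642 -0.098  0.012] [ 0.659 -0.061  0.023] [ 0.648 -0.076  0.019]
0.67 178 [ 0.69  -0.11   0.012] [ 0.695 -0.016  0.045] [ 0.692 -0.062  0.029]
```

View pics/s16.png

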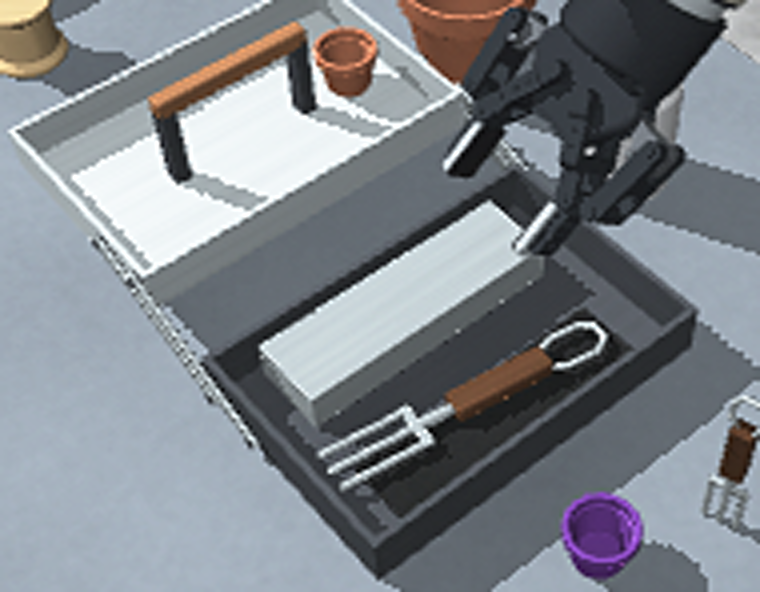

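The fork lies flat on the liner side: handle top at z ≈ .026, tines and loop level, and let go. Returning to the tray handle.

```bash
python3 -m inch '[{"fingers":0.6,"delta_pos":[-0.6,1.2,3.1],"twist":[-1.3,0.5,-6.7]},{"fingers":0.6,"delta_pos":[-0.6,0.9,3.1],"twist":[-1.3,0.5,-6.7]},{"fingers":0.6,"delta_pos":[-0.5,0.5,3.1],"twist":[-1.3,0.5,-6.7]},{"fingers":0.6,"delta_pos":[-0.4,0.4,3.1],"twist":[-1.3,0.5,-6.7]},{"fingers":0.6,"delta_pos":[-0.5,0.3,3.1],"twist":[-1.3,0.5,-6.7]}]'; python3 -c "
from h import *
st();f=load('side16');w=cloud(f);hsv=cv2.cvtColor(f['pixels'],cv2.COLOR_BGR2HSV)
m=(hsv[...,0]<18)&(hsv[...,1]>90)&(w[...,2]>.115)&(w[...,2]<.15)&(abs(w[...,0]-.555)<.075)&(abs(w[...,1]-.2)<.06)
p=w[m];print(len(p),p.min(0).round(3),p.max(0).round(3));t=p[p[:,2]>.133];print(t.mean(0).round(3))
seq([.553,.2085,.19],[0,0,-1],[-.018,1,0],3)"
```

```text
time: 20.1
tool_pos: [0.5543, 0.0916, 0.2566]
tool_rot: [0.474, -0.47, 0.525, 0.528]
contact_force: [0.0, -0.4, -0.9]
gripper_width: 0.801
t 20.1 p [0.5543 0.0916 0.2566] X [-0.108  0.007 -0.994] Z [0.001 1.    0.007] j [ 0.026 -0.04   1.666  0.01   1.623 -1.544] F [ 0.  -0.4 -0.9] g 0.801
282 [0.494 0.198 0.122] [0.617 0.215 0.14 ]
[0.554 0.205 0.137]
twist/row [-0.35  0.15 -2.06] total [-1.1  0.5 -6.2]
[2.2, -0.2, 3.9] [2.2, -0.1, 3.9] [2.2, -0.1, 3.9]
```

```bash
python3 -m inch '[{"fingers":0.8,"delta_pos":[2.2,-0.2,3.9],"twist":[-0.35,0.15,-2.1]},{"fingers":0.8,"delta_pos":[2.2,-0.1,3.9],"twist":[-0.35,0.15,-2.1]},{"fingers":0.8,"delta_pos":[2.2,-0.1,3.9],"twist":[-0.35,0.15,-2.1]},{"fingers":0.8,"delta_pos":[0,0,0],"twist":[0,0,0]}]'; python3 -c "
from h import *
st();seq([.553,.207,.112],[0,0,-1],[-.018,1,0],3)"
```

```text
time: 20.6
tool_pos: [0.5505, 0.2097, 0.1877]
tool_rot: [0.493, -0.503, 0.497, 0.507]
contact_force: [-0.2, -0.6, 1.1]
gripper_width: 0.9
t 20.6 p [0.5505 0.2097 0.1877] X [-0.007 -0.    -1.   ] Z [-0.021  1.    -0.   ] j [ 0.237  0.003  1.737  0.002  1.409 -1.355] F [-0.2 -0.6  1.1] g 0.9
twist/row [ 0.05 -0.   -0.14] total [ 0.2 -0.  -0.4]
[2.5, -0.1, -0.1] [2.5, -0.1, -0.1] [2.5, -0.1, -0.1]
```

```bash
python3 -m inch '[{"fingers":0.8,"delta_pos":[2.5,-0.1,-0.1],"twist":[0,0,0]},{"fingers":0.8,"delta_pos":[2.5,-0.1,-0.1],"twist":[0,0,0]},{"fingers":0.8,"delta_pos":[2.4,-0.1,0],"twist":[0,0,0]},{"fingers":0,"delta_pos":[0,0,0],"twist":[0,0,0]},{"fingers":-0.5,"delta_pos":[0,0,0],"twist":[0,0,0]}]';python3 -m inch '[{"fingers":-1,"delta_pos":[0,0,0],"twist":[0,0,0]},{"fingers":-1,"delta_pos":[0,0,0],"twist":[0,0,0]},{"fingers":-1,"delta_pos":[0,0,0],"twist":[0,0,0]}]'; python3 -c "
from h import *
st()"
```

```text
time: 21.22
tool_pos: [0.5564, 0.2056, 0.1166]
tool_rot: [0.495, -0.503, 0.496, 0.505]
contact_force: [-0.1, -0.5, -0.3]
gripper_width: 0.487
time: 21.6
tool_pos: [0.5562, 0.208, 0.1167]
tool_rot: [0.496, -0.503, 0.495, 0.506]
contact_force: [0.2, 6.0, 2.3]
gripper_width: 0.153
t 21.6 p [0.5562 0.208  0.1167] X [-0.002  0.005 -1.   ] Z [-0.018  1.     0.005] j [ 0.23   0.076  1.786  0.005  1.28  -1.359] F [0.2 6.  2.3] g 0.153
```

```bash
python3 -m inch '[{"fingers":-1,"delta_pos":[-1.0,0,-0.5],"twist":[0,0,0]},{"fingers":-1,"delta_pos":[-1.0,0,-0.6],"twist":[0,0,0]},{"fingers":-1,"delta_pos":[-0.9,0,-0.7],"twist":[0,0,0]},{"fingers":-1,"delta_pos":[-0.8,0,-0.8],"twist":[0,0,0]},{"fingers":-1,"delta_pos":[-0.8,0,-0.8],"twist":[0,0,0]}]';python3 -m inch '[{"fingers":-1,"delta_pos":[-0.7,0,-0.9],"twist":[0,0,0]},{"fingers":-1,"delta_pos":[-0.6,0,-0.9],"twist":[0,0,0]},{"fingers":-1,"delta_pos":[-0.5,0,-1.0],"twist":[0,0,0]},{"fingers":-1,"delta_pos":[-0.5,0,-1.0],"twist":[0,0,0]},{"fingers":-1,"delta_pos":[-0.4,0,-1.1],"twist":[0,0,0]}]';python3 -m inch '[{"fingers":-1,"delta_pos":[-0.3,0,-1.1],"twist":[0,0,0]},{"fingers":-1,"delta_pos":[-0.2,0,-1.1],"twist":[0,0,0]},{"fingers":-1,"delta_pos":[-0.1,0,-1.1],"twist":[0,0,0]},{"fingers":-1,"delta_pos":[0,0,-1.1],"twist":[0,0,0]},{"fingers":-1,"delta_pos":[0.1,0,-1.1],"twist":[0,0,0]}]'; python3 -c "
from h import *
st()"
```

```text
time: 22.22
tool_pos: [0.5568, 0.1751, 0.1608]
tool_rot: [0.497, -0.502, 0.494, 0.507]
contact_force: [3.8, 10.1, -3.5]
gripper_width: 0.148
time: 22.85
tool_pos: [0.5579, 0.1255, 0.1886]
tool_rot: [0.497, -0.503, 0.494, 0.506]
contact_force: [1.6, 8.0, 0.4]
gripper_width: 0.149
time: 23.48
tool_pos: [0.559, 0.0695, 0.1936]
tool_rot: [0.496, -0.503, 0.495, 0.506]
contact_force: [1.2, 6.3, 0.8]
gripper_width: 0.149
t 23.48 p [0.559  0.0695 0.1936] X [-0.001  0.004 -1.   ] Z [-0.018  1.     0.004] j [-0.01  -0.068  1.796  0.004  1.414 -1.6  ] F [1.2 6.3 0.8] g 0.149
```

```bash
python3 -m inch '[{"fingers":-1,"delta_pos":[0.2,0,-1.1],"twist":[0,0,0]},{"fingers":-1,"delta_pos":[0.3,0,-1.1],"twist":[0,0,0]},{"fingers":-1,"delta_pos":[0.4,0,-1.1],"twist":[0,0,0]},{"fingers":-1,"delta_pos":[0.5,0,-1.0],"twist":[0,0,0]},{"fingers":-1,"delta_pos":[0.5,0,-1.0],"twist":[0,0,0]}]';python3 -m inch '[{"fingers":-1,"delta_pos":[0.6,0,-0.9],"twist":[0,0,0]},{"fingers":-1,"delta_pos":[0.7,0,-0.9],"twist":[0,0,0]},{"fingers":-1,"delta_pos":[0.8,0,-0.8],"twist":[0,0,0]},{"fingers":-1,"delta_pos":[0.8,0,-0.8],"twist":[0,0,0]},{"fingers":-1,"delta_pos":[0.9,0,-0.7],"twist":[0,0,0]}]';python3 -c "
from h import *
st()"
```

```text
time: 24.1
tool_pos: [0.5601, 0.0143, 0.174]
tool_rot: [0.496, -0.504, 0.496, 0.504]
contact_force: [3.1, 3.2, 2.7]
gripper_width: 0.148
time: 24.72
tool_pos: [0.5608, -0.0265, 0.1344]
tool_rot: [0.496, -0.504, 0.496, 0.504]
contact_force: [8.8, 3.0, 0.5]
gripper_width: 0.15
t 24.73 p [ 0.5608 -0.0265  0.1344] X [-0.  0. -1.] Z [-0.017  1.     0.   ] j [-0.18  -0.018  1.851  0.     1.309 -1.768] F [8.8 3.  0.5] g 0.15
```

```bash
python3 -m inch '[{"fingers":-1,"delta_pos":[0.6,0,-0.4],"twist":[0,0,0]},{"fingers":-1,"delta_pos":[0.4,0,-0.2],"twist":[0,0,0]},{"fingers":-1,"delta_pos":[0.3,0,0],"twist":[0,0,0]},{"fingers":-1,"delta_pos":[0,0,0],"twist":[0,0,0]}]';python3 -c "
from h import *
st();f=grab('side','side17');cv2.imwrite('pics/s17.png',cv2.resize(f['pixels'][170:320,170:350],None,fx=4,fy=4,interpolation=2))"
```

```text
time: 25.22
tool_pos: [0.5612, -0.0312, 0.1267]
tool_rot: [0.496, -0.503, 0.495, 0.505]
contact_force: [-5.1, 7.8, 25.2]
gripper_width: 0.147
t 25.23 p [ 0.5612 -0.0312  0.1267] X [-0.001  0.002 -1.   ] Z [-0.017  1.     0.002] j [-0.189 -0.008  1.854  0.002  1.296 -1.778] F [-5.1  7.8 25.2] g 0.147
```

View pics/s17.png

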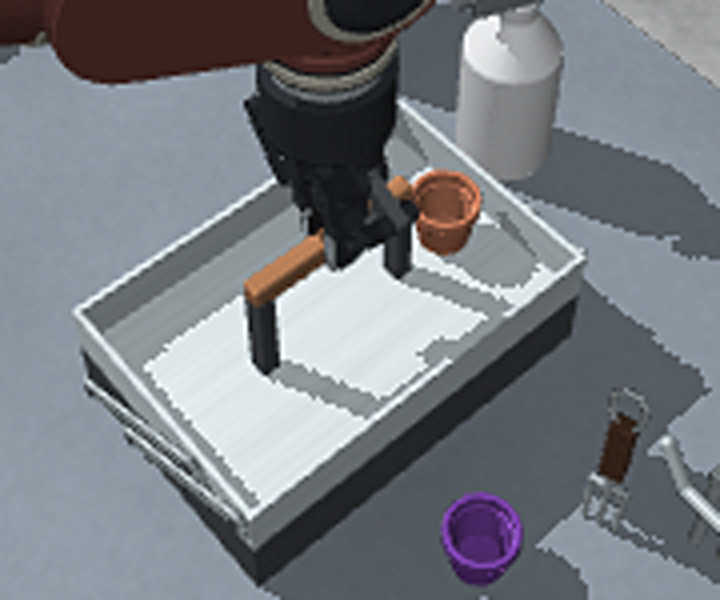

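The tray is home, with y -0.0312 matching the starting -0.0305 and 25 N of reaction against further travel; the pot is in it. Releasing and withdrawing upward.

```bash
python3 -m inch '[{"fingers":-0.4,"delta_pos":[0,0,0],"twist":[0,0,0]},{"fingers":0.2,"delta_pos":[0,0,0],"twist":[0,0,0]},{"fingers":0.5,"delta_pos":[0,0,0],"twist":[0,0,0]},{"fingers":0.5,"delta_pos":[-2,0,0],"twist":[0,0,0]},{"fingers":0.5,"delta_pos":[-4,0,0],"twist":[0,0,0]}]';python3 -m inch '[{"fingers":0.5,"delta_pos":[-5,0,0],"twist":[0,0,0]},{"fingers":0.5,"delta_pos":[-5,0,2],"twist":[0,0,0]},{"fingers":0.5,"delta_pos":[0,0,6],"twist":[0,0,0]},{"fingers":0.5,"delta_pos":[0,0,6],"twist":[0,0,0]},{"fingers":0.5,"delta_pos":[0,0,0],"twist":[0,0,0]}]';python3 - <<'E'
from h import *
st()
for n in ('side','top'):
    f=grab(n,n+'18');w=cloud(f);w0=cloud(load(n+'0'));x,y,z=w[...,0],w[...,1],w[...,2]
    hsv=cv2.cvtColor(f['pixels'],cv2.COLOR_BGR2HSV)
    m=(hsv[...,0]<18)&(hsv[...,1]>90)&(z>.143)&(z<.165)&(abs(x-.555)<.075)&(abs(y+.03)<.06)
    print(n,'handle top',m.sum(),w[m].mean(0).round(4))
    h0=cv2.cvtColor(load(n+'0')['pixels'],cv2.COLOR_BGR2HSV);m0=(h0[...,0]<18)&(h0[...,1]>90)&(w0[...,2]>.143)&(w0[...,2]<.165)&(abs(w0[...,0]-.555)<.075)&(abs(w0[...,1]+.03)<.06)
    print('  before',m0.sum(),w0[m0].mean(0).round(4))
E
```

```text
time: 25.9
tool_pos: [0.5581, -0.0319, 0.1806]
tool_rot: [0.494, -0.502, 0.498, 0.507]
contact_force: [1.1, -0.1, 0.7]
gripper_width: 0.75
time: 26.52
tool_pos: [0.5573, 0.1112, 0.283]
tool_rot: [0.494, -0.504, 0.495, 0.507]
contact_force: [-0.3, -0.6, -0.3]
gripper_width: 0.754
t 26.52 p [0.5573 0.1112 0.283 ] X [-0.004  0.001 -1.   ] Z [-0.022  1.     0.001] j [ 6.500e-02 -1.050e-01  1.683e+00  1.000e-03  1.568e+00 -1.528e+00] F [-0.3 -0.6 -0.3] g 0.754
side handle top 249 [ 0.5576 -0.0333  0.1468]
  before 252 [ 0.558  -0.0333  0.1467]
top handle top 90 [ 0.5593 -0.0288  0.148 ]
  before 84 [ 0.5573 -0.029   0.1486]
```

View pics/side18.png

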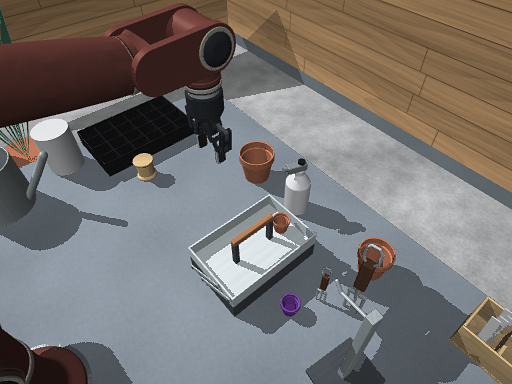

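View pics/top18.png

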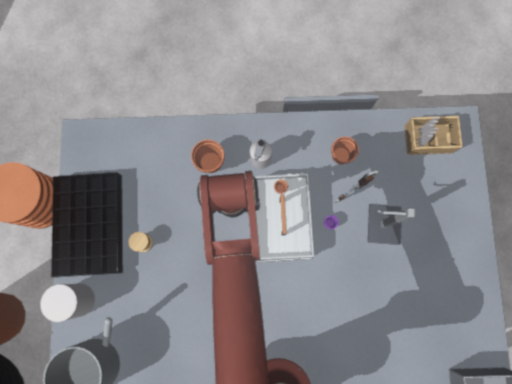

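The tray handle is back to within 0.2 mm in y and 0.6 mm in z of where it was before in both views. The little pot is in the tray (side (281,222)), pots, spray and spool all stand, and the robot is clear. Handing in.

```bash
python3 -c "
from h import *
print(manip.job_done())"
```

```text
the job is handed in; nothing more can be done
None
```

I handed the job in at about 26.5 s of the 72 s allowed; it reports no verdict, so what follows rests on my own checks.

- **Tray opened:** I swung it by the handle to its stop. The handle moved +239 mm in y and -11 mm in z, which matches fully open.
- **Fork:** I lifted the middle-sized fork 24 mm off the hook and laid it on the liner, on the -y side (the tin is on +y). I let go only after it touched down. In the picture afterwards it lay level and beside the tin, with its handle top about 27 mm above the bench and so its centre under 20 mm.
- **Tray closed:** It came back until it pressed at about 25 N. The handle's y and z then agreed with the starting position to within 0.6 mm in both cameras; x differed by up to 2 mm in the top view. The fork was not seen again once the tray covered it.
- **Surroundings:** The little pot is still in the tray, the other pots, spray bottle and spool are upright, and the robot ended clear of everything.

**What went wrong:**
- On the first lowering a finger knuckle touched the box wall at about 7 N. I shifted 10 mm and lowered again.
- It touched the wall again with similar force while releasing, and the fork did not move.
- I also turned the hand 8° before lowering to keep the wrist clear of the spray bottle, so the fork lies slightly askew in the compartment.

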